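# Find where the carving turntable rubs and mark it

### The job

The wooden platter of the carving turntable rubs on its steel brake shoe at one place in each turn. Turn the platter slowly, without forcing it, feel for the place where it drags hardest, and leave it standing there with your hand off; then stand the small brass weight gently upright on the platter's rim, right in front of the middle of the shoe, to mark the place for planing. Leave the platter on that tight spot and everything else on the bench where it is.

Things in the scene. Friction and masses are not known exactly. Their poses are not given: they have to be found in the camera images.
- platter: plywood disc 220 mm across, 20 mm thick, turning without end stops about an upright axis on a fixed grey stand. Origin: on the axis, at its underside, 62 mm above the bench; top at 82 mm; hub 36 mm across, 3 mm high. x points to the knob, z up. Light even drag (about 1 N at the knob); stays where left. An unseen swelling on its rim, 90 degrees or more from the knob, rubs on the shoe
- knob_grip (a point): grip point of the platter's upright black knob (22 mm across, 46 mm tall, 68 mm from the platter's axis). The knob spins freely on its pin, so it can be held from above at one heading while the platter turns. The point lies on the knob's axis, 25 mm above the platter's top; the knob's top is 23 mm higher
- shoe: fixed steel block 22 mm (radial) x 36 mm (along the rim) x 40 mm tall just outside the rim, top 2 mm below the platter's top. Origin: middle of its underside, 122 mm from the platter's axis; x points away from that axis. As the swelling passes (not at the start) the drag felt at the knob rises smoothly over 12 degrees of turn to about 8 N and falls over the next 12
- mark (a point): the point to stand the weight on: on the platter's top face, 18 mm in from the rim, in front of the middle of the shoe. It is fixed to the stand and does not turn with the platter
- weight: small brass marker weight, standing on the bench: 24 mm across up to 22 mm, a narrower neck, and a head 20 mm across from 34 mm to its top at 42 mm; 0.12 kg. Origin: centre of its underside; z up
- tin: a bystander: squat metal can, 60 mm across, 75 mm tall, standing; leave it alone
- finial: a bystander: small turned wooden finial, 40 mm across at its foot, 60 mm tall; leave it alone
- offcut: a bystander: wood offcut 90 x 45 x 30 mm lying flat; leave it alone
- sander: a bystander: cork-faced sanding block 100 x 60 x 36 mm; leave it alone
- glue: a bystander: white bottle 60 mm across, 150 mm tall; leave it alone
- mallet: a bystander: wooden mallet standing on its head, 72 mm across, 230 mm tall; leave it alone
- brush: a bystander: bench brush lying on the table; leave it alone
Not all that is in view belongs to the job. There is more than one size of the weight; the job needs the smaller.

How it is judged:
By the outcome, as a careful person would: the job done as asked, in the order asked, and still so for the second after the job is handed in, with the robot touching nothing.
It also fails if it takes over 64 s, if anything falls off the work surface, if the arm or the gripper's body presses on something with over 40 N, if the wrist force passes 120 N, or if a joint passes its speed limit or range.

### The arm

A 6-joint arm with a two-finger parallel gripper is mounted at the origin on the work surface. World frame = base frame: x ahead of the robot, y to its left, z up, the work surface at z = 0. Lengths are in mm, angles in rad, forces in N, time in s.
With the tool pointing down it reaches from about 250 to 775 mm from the base axis. Payload 8.9 kg.
Tool frame: the origin (TCP) lies midway between the tips of the shut fingers; the grasp point (between the pads) lies 19 mm behind it; z points along the fingers, y is the direction in which the jaws open and shut (so a half turn about z gives the same grasp; the last joint's range is limited). The gripper opens to 85 mm and grips with 20 to 120 N. Pads are 22 mm wide; open, the fingers measure 114 mm over their backs; the gripper's body (76 mm by 85 mm) begins 54 mm behind the grasp point. The pads swing forward as they close: fully open they stand 13 mm farther back than shut.
Start: joints at [1.197, 0.291, -0.153, 1.127, 0, 1.431], TCP at [122.134, 510.595, 231.305] pointing down, gripper open.
Joint ranges: [-2.52, 2.52], [-0.91, 1.74], [-1.3, 1.37], [-1.96, 2.02], [-1.52, 1.47], [-3.14, 3.14]. Speed limits (rad/s): [2.22, 2.22, 2.79, 3.14, 3.14, 3.14].

### API

Orientations are given as [roll, pitch, yaw] about the fixed x, y, z axes, in that order (R = Rz(yaw) Ry(pitch) Rx(roll)).
In Python, from cell import monitor, vision, bot gives the robot as it stands.
- The arm moves only by the tool servo_tool, never from a script. Its argument "rows" is a list of rows, each a list of 2 entries, a list of its own where there are three numbers: the shift along the tool's x, y, z in units of 0.12 m (1.0 is 0.12 m), then the turn, a rotation vector about the tool's x, y, z in units of 360 degrees (1.0 is 360 degrees). A call has 1 to 8 rows; each row shifts and turns the commanded pose from where the row before left it, along the tool's axes as they then stand; what a row does not reach is not made up. A row lasts 1/8 s, in which the tool goes at most 62.5 mm and 10.7 degrees, less where a joint would pass 70% of its speed; a pose out of reach is approached as far as the arm can. A call with a number of a shift or a turn outside -1 to 1 is refused whole. A call with a gripper value outside its range is refused whole. "jaw" is the opening, from -1 (shut) to 1 (fully open), set as the call begins (left out, the last holds). The fingers move at their own pace and stop on an object; "force" is the grip in N (left out, the last holds). Time passes only in rows, so rows that do not move let the fingers close. It gives the time, the measured TCP pose, the force and the opening at its end, in the units of the state.
- monitor.sense(): the state, without advancing time (a new reading comes with each control period).
- vision.snapshot(name): name is "side" or "top" or "wrist"; returns a dict with "pixels" (480x640x3 uint8, red, green, blue), "intrinsics" (3x3 intrinsics, pixels), "view" (4x4, takes a point from world to camera coordinates); the wrist camera has in their place "mount" (4x4, takes a point from camera to tool coordinates, whose origin is the TCP and whose axes are the flange's). Camera axes: x right, y up, looking along -z (the intrinsics and any distortion apply to the point x, -y, -z); pixel columns grow to the right and rows downward; lengths in mm; the calibration is good to about 2 mm. A picture is of the moment at which its call begins: read the wrist's pose just before it. There is no depth.
- bot.close_job(): hands the job in, once; it reports no verdict.
The state is a dict: "time": time; "q": joint angles; "qd": joint speeds; "tau": joint torques, N m; "position": TCP position; "eef_rot": TCP orientation; "wrist_force": force on the tool from outside, world axes, zero at the start; "ft_torque": the same for the moment, N m; "finger_gap": finger opening in mm.
Only numpy, scipy, OpenCV 4.12 (cv2) and the standard library are available. Lean on these libraries where they do the work, as an engineer would, in place of code of your own. Each camera call takes 0.05 s, during which the arm holds its last target. There are 200 camera calls.

## Working session

There is one attempt and no reset: what is moved stays moved. The work goes in short steps, Python scripts to look and compute and a tool call to move; the robot and the scene stay as the last step left them, time stands still between calls to the robot, and variables do not carry over. Pictures are saved under pics/ and viewed, about 8 in all and at most 12, crops included, and the job is handed in when it is done.

Besides the shell and the picture viewer there is one more tool, called after "Emit:" by a JSON object that holds its "name" and its "arguments", one argument or row to a line. servo_tool: Moves the arm, as the interface text tells. Its arguments: {"type":"object","properties":{"rows":{"type":"array","items":{"type":"array"}},"jaw":{"type":"number"},"force":{"type":"number"}},"required":["rows"]}

```bash
ls; mkdir -p pics; python3 - <<'E'
from cell import monitor, vision, bot
import cv2,pickle
s=monitor.sense();print(s)
for n in("top","side"):
    d=vision.snapshot(n);pickle.dump(d,open(f"pics/{n}.pkl","wb"))
    cv2.imwrite(f"pics/{n}0.png",d["pixels"][:,:,::-1]);print(d["intrinsics"],d["view"],[k for k in d])
E
```

```text
pics
{'time': 0.0, 'q': array([ 1.19668386e+00,  2.91307511e-01, -1.54120953e-01,  1.12669978e+00,
       -4.06477128e-05,  1.43148863e+00]), 'qd': array([ 3.96542655e-04,  2.39891882e-04, -2.61125437e-04,  9.42162413e-04,
       -6.88855007e-05,  4.80647145e-05]), 'tau': array([ 2.86235172e-04, -5.37144113e+01,  3.31372333e+01,  1.59857090e-02,
       -1.26333016e-04,  7.50740014e-06]), 'position': array([121.99379621, 510.17750473, 230.72016589]), 'eef_rot': array([-3.14026799e+00, -1.44693423e-04,  2.90678781e+00]), 'wrist_force': array([ 0.47305509, -0.19785436, -0.02673691]), 'ft_torque': array([-0.01760364, -0.02941508, -0.00114602]), 'finger_gap': 85.25701750310066}
[[438.55728263   0.         316.76673247]
 [  0.         438.55728263 236.34774212]
 [  0.           0.           1.        ]] [[-1.23840739e-02 -9.99589457e-01 -2.58370161e-02  1.15834102e+01]
 [ 9.92044582e-01 -1.55196588e-02  1.24926726e-01 -5.16295951e+02]
 [-1.25276420e-01 -2.40843700e-02  9.91829502e-01 -1.07365120e+03]
 [ 0.00000000e+00  0.00000000e+00  0.00000000e+00  1.00000000e+00]] ['pixels', 'intrinsics', 'view']
[[442.61715384   0.         321.21704369]
 [  0.         442.61715384 240.27643778]
 [  0.           0.           1.        ]] [[-9.99402094e-01 -2.99517581e-02 -1.72727233e-02  5.04021170e+02]
 [ 2.87960577e-03 -5.69936474e-01  8.21683713e-01 -7.82655339e+01]
 [-3.44552268e-02  8.21142684e-01  5.69681955e-01 -1.05935796e+03]
 [ 0.00000000e+00  0.00000000e+00  0.00000000e+00  1.00000000e+00]] ['pixels', 'intrinsics', 'view']
```

View pics/top0.png

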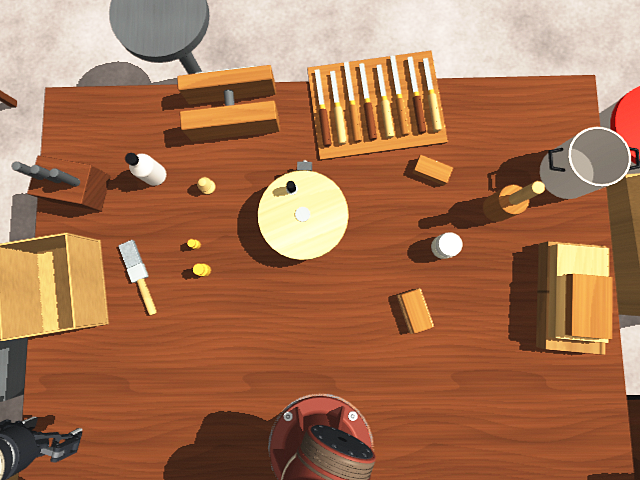

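View pics/side0.png

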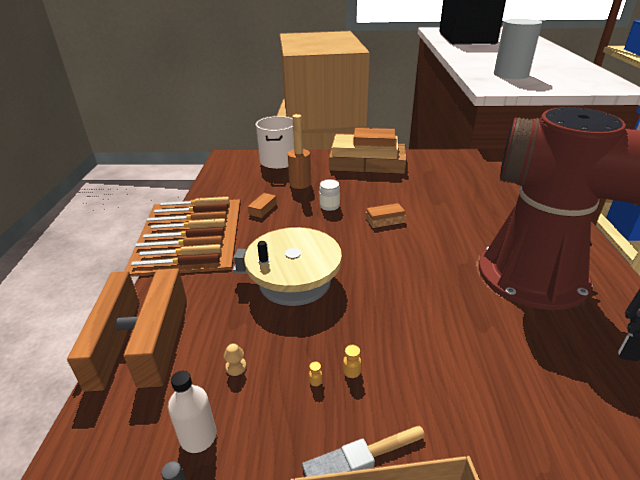

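Top view: platter at (303,215), knob (291,187), shoe (305,166). There are two brass weights: a smaller one at (194,244) and a larger one at (202,270). The finial is at (206,186). The smaller one fits the task. I'll measure from both views and confirm with a crop.

```bash
cat > h.py <<'E'
import numpy as np,cv2,pickle
def ray(d,px):
    V=d["view"];K=d["intrinsics"];R=V[:3,:3];o=-R.T@V[:3,3]
    c=np.linalg.inv(K)@[px[0],px[1],1];return o,R.T@(c*[1,-1,-1])
def onz(d,px,z):
    o,r=ray(d,px);return o+r*(z-o[2])/r[2]
def proj(d,p):
    V=d["view"];c=(V[:3,:3]@np.asarray(p,float)+V[:3,3])*[1,-1,-1];u=d["intrinsics"]@c;return u[:2]/u[2]
E
python3 - <<'E'
from h import *
T=pickle.load(open("pics/top.pkl","rb"));S=pickle.load(open("pics/side.pkl","rb"))
im=T["pixels"];hsv=cv2.cvtColor(im,cv2.COLOR_RGB2HSV)
# platter: pale pixels -> contour on plane z=82 -> circle
m=((hsv[...,2]>190)&(hsv[...,1]<150)).astype(np.uint8);m[:, :250]=0;m[:,360:]=0;m[:160]=0;m[270:]=0
cs,_=cv2.findContours(m,cv2.RETR_EXTERNAL,cv2.CHAIN_APPROX_NONE);c=max(cs,key=cv2.contourArea);c=cv2.convexHull(c)[:,0]
P=np.array([onz(T,p,82) for p in c]);(x,y),r=cv2.minEnclosingCircle(P[:,:2].astype(np.float32));print("platter",x,y,r)
A=np.c_[2*P[:,:2],np.ones(len(P))];s=np.linalg.lstsq(A,(P[:,:2]**2).sum(1),rcond=None)[0];print("lsq",s[:2],np.sqrt(s[2]+s[:2]@s[:2]))
def yb(d,box):
    h=cv2.cvtColor(d["pixels"],cv2.COLOR_RGB2HSV);x0,y0,x1,y1=box
    m=((h[...,0]>20)&(h[...,0]<35)&(h[...,1]>150)&(h[...,2]>110));ys,xs=np.nonzero(m[y0:y1,x0:x1]);return (xs.min()+x0,xs.max()+x0,ys.min()+y0,ys.max()+y0,xs.mean()+x0,ys.mean()+y0)
for n,b,zc in(("small",(180,234,205,252),21),("big",(188,258,215,282),30)):
    r=yb(T,b);print(n,r,onz(T,r[4:],zc))
for n,b,zc in(("small",(300,355,330,392),21),("big",(338,340,368,382),30)):
    r=yb(S,b);print(n,"side",r,onz(S,r[4:],zc))
print("knobtop",onz(T,(291,184),130),"side",onz(S,(262.5,244),130))
print("shoe",onz(T,(305,164),80),"side",onz(S,(239,255),80))
print("finial",onz(T,(206,186),30),"hub",onz(T,(302,215),85))
a=cv2.resize(im[150:290,170:340],None,fx=4,fy=4,interpolation=cv2.INTER_CUBIC)
cv2.imwrite("pics/c1.png",a[...,::-1])
b=cv2.resize(S["pixels"][220:400,210:370],None,fx=3.3,fy=3.3,interpolation=cv2.INTER_CUBIC)
cv2.imwrite("pics/c2.png",b[...,::-1])
E
```

```text
platter 565.1090087890625 37.0968132019043 110.42361450195312
lsq [565.30439453  37.0527843 ] 109.64065974942488
small (np.int64(187), np.int64(199), np.int64(239), np.int64(247), np.float64(193.06756756756758), np.float64(243.0810810810811)) [505.43390385 321.91869513  21.        ]
big (np.int64(193), np.int64(209), np.int64(264), np.int64(275), np.float64(201.0), np.float64(269.09493670886076)) [438.06854421 297.44216963  30.        ]
small side (np.int64(310), np.int64(320), np.int64(362), np.int64(370), np.float64(314.57142857142856), np.float64(366.2857142857143)) [507.13444781 303.10596968  21.        ]
big side (np.int64(344), np.int64(356), np.int64(345), np.int64(360), np.float64(348.0769230769231), np.float64(353.38461538461536)) [445.14488539 279.48011772  30.        ]
knobtop [628.33036818  60.68398911 130.        ] side [626.3735484   67.31026105 130.        ]
shoe [690.68327625  29.99396508  80.        ] side [688.44767171  40.12373318  80.        ]
finial [652.24266254 288.90224438  30.        ] hub [562.37599239  38.15399565  85.        ]
```

View pics/c1.png

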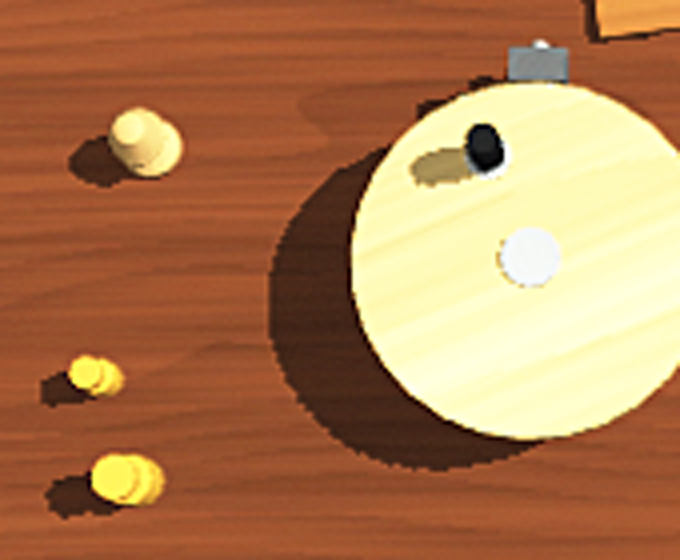

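View pics/c2.png

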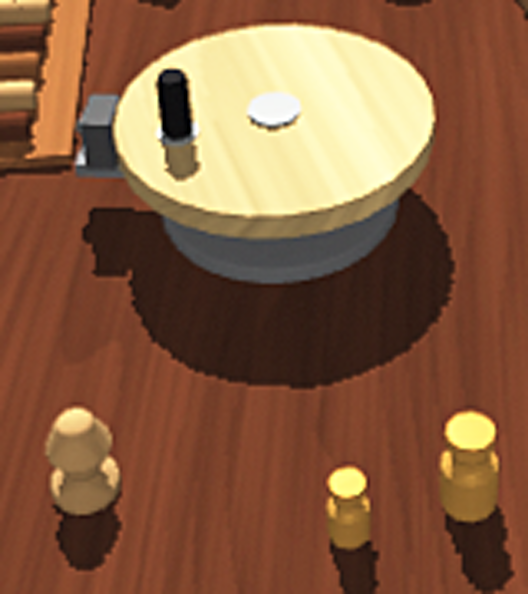

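The crop confirms it: of the two brass weights, the one at (192,243) top / (315,372) side is clearly smaller. The shoe's top is around (304.5,166) in the top view.

```bash
python3 - <<'E'
from h import *
T=pickle.load(open("pics/top.pkl","rb"));S=pickle.load(open("pics/side.pkl","rb"))
t=lambda u,v,z:onz(T,(170+u/4-.4,150+v/4-.4),z).round(1)
s=lambda u,v,z:onz(S,(210+u/3.3-.35,220+v/3.3-.35),z).round(1)
print("weight head",t(87,373,42),s(347,483,42),"base",s(348,520,11), t(106,379,11))
print("shoe",[t(u,v,80) for u,v in((509,47),(568,47),(568,81),(509,81))],"side",s(102,104,80))
print("knob top",t(484,134,130),s(172,73,130))
print("hub",t(530,257,85),s(274,110,85))
# triangulation of weight head
A=[];b=[]
for d,p in((T,(191.35,242.85)),(S,(314.8,366))):
    o,r=ray(d,p);r/=np.linalg.norm(r);M=np.eye(3)-np.outer(r,r);A.append(M);b.append(M@o)
print(np.linalg.lstsq(np.vstack(A),np.hstack(b),rcond=None))
# platter in side view, projected vs. image
im=S["pixels"];h=cv2.cvtColor(im,cv2.COLOR_RGB2HSV)
m=((h[...,2]>190)&(h[...,1]<150)).astype(np.uint8);m[:,:235]=0;m[:,350:]=0;m[:225]=0;m[290:]=0
cs,_=cv2.findContours(m,0,1);c=max(cs,key=cv2.contourArea)[:,0]
P=np.array([onz(S,p,82) for p in cv2.convexHull(c)[:,0]]);print("platter side x",P[:,:2].min(0),P[:,:2].max(0))
E
```

```text
weight head [503.7 319.8  42. ] [505.5 319.7  42. ] base [505.7 319.7  11. ] [503.2 317.1  11. ]
shoe [array([697.8,  50.1,  80. ]), array([697.1,  13.6,  80. ]), array([675.5,  13.9,  80. ]), array([676.3,  50.2,  80. ])] side [687.6  25.4  80. ]
knob top [630.5  61.6 130. ] [629.1  59.  130. ]
hub [565.2  37.9  85. ] [566.1  38.4  85. ]
(array([504.58085817, 319.76132939,  41.95893734]), array([1.63175603]), np.int32(3), array([1.41421356, 1.24431045, 0.67207998]))
platter side x [457.16654085 -73.78860259] [675.37409691 145.64601655]
```

Emit:
{"name": "servo_tool", "arguments": {
  "rows": [
    [[0,0,0],[0,0,-0.0187]],
    [[-0.1,-0.1,0],[0,0,-0.0187]],
    [[-0.3,-0.27,0],[0,0,0]],
    [[-0.3,-0.27,0],[0,0,0]],
    [[-0.3,-0.27,0],[0,0,0]],
    [[-0.3,-0.27,0],[0,0,0]],
    [[-0.3,-0.27,0],[0,0,0]],
    [[-0.3,-0.27,0],[0,0,0]]
  ],
  "jaw": 0.2,
  "force": 40
}}

```text
time: 1.1
position: [349.6, 301.6, 231.2]
eef_rot: [-3.141, -0.0, -3.141]
wrist_force: [-0.2, 0.6, -0.3]
finger_gap: 51.1
```

Emit:
{"name": "servo_tool", "arguments": {
  "rows": [
    [[-0.3,-0.25,0],[0,0,0]],
    [[-0.3,-0.25,0],[0,0,0]],
    [[-0.3,-0.25,0],[0,0,0]],
    [[-0.3,-0.25,0.1],[0,0,0]],
    [[-0.3,-0.25,0.1],[0,0,0]],
    [[-0.3,-0.25,0.1],[0,0,0]],
    [[-0.3,-0.25,0.1],[0,0,0]],
    [[-0.237,-0.26,0.1],[0,0,0]]
  ]
}}

```text
time: 2.1
position: [630.2, 60.6, 170.3]
eef_rot: [3.142, -0.001, -3.141]
wrist_force: [-0.0, 0.5, -0.2]
finger_gap: 51.4
```

Emit:
{"name": "servo_tool", "arguments": {
  "rows": [
    [[0,0,0],[0,0,0]]
  ]
}}

```text
time: 2.22
position: [629.8, 59.4, 169.3]
eef_rot: [-3.141, -0.002, 3.139]
wrist_force: [-1.1, 0.3, -0.6]
finger_gap: 51.0
```

```bash
python3 - <<'E'
from h import *
from cell import monitor,vision
s=monitor.sense();print(s["position"],s["eef_rot"],s["q"].round(2))
d=vision.snapshot("wrist");cv2.imwrite("pics/w1.png",d["pixels"][...,::-1]);print(d["mount"].round(3),d["intrinsics"])
E
```

```text
[629.81536693  59.42768854 169.28503405] [-3.14116519e+00 -2.20582114e-03  3.13875361e+00] [-0.02  0.53  0.06  1.1  -0.   -0.02]
[[-0.00000e+00  9.54000e-01  3.01000e-01  7.73480e+01]
 [ 1.00000e+00  1.00000e-03 -1.00000e-03  7.70000e-01]
 [-1.00000e-03  3.01000e-01 -9.54000e-01 -1.41364e+02]
 [ 0.00000e+00  0.00000e+00  0.00000e+00  1.00000e+00]] [[409.42409435   0.         318.72534145]
 [  0.         409.42409435 243.20233677]
 [  0.           0.           1.        ]]
```

View pics/w1.png

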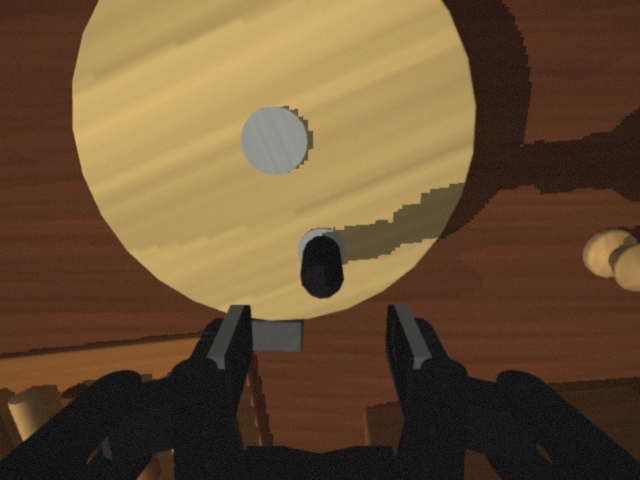

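Wrist view: hub at (274,140), knob top around (322,277), shoe top around (277,335), with the knob between the open fingers.

```bash
cat >> h.py <<'E'
def wz(s,d,px,z):
    from scipy.spatial.transform import Rotation as Ro
    W=np.eye(4);W[:3,:3]=Ro.from_euler("xyz",s["eef_rot"]).as_matrix();W[:3,3]=s["position"]
    return onz(dict(view=np.linalg.inv(W@d["mount"]),intrinsics=d["intrinsics"]),px,z)
E
python3 - <<'E'
from h import *
from cell import monitor,vision
s=monitor.sense();d=vision.snapshot("wrist")
for n,p,z in(("hub",(274.5,140),85),("knobtop",(322,277),130),("knob foot",(321,248),84),("shoe near L",(251,321),80),("shoe near R",(303,319),80),("shoe far R",(302,352),80)):print(n,wz(s,d,p,z).round(1))
E
```

```text
hub [564.7  38.1  85. ]
knobtop [625.7  63.3 130. ]
knob foot [626.1  63.1  84. ]
shoe near L [675.7  19.   80. ]
shoe near R [674.4  51.8  80. ]
shoe far R [698.1  50.8  80. ]
```

Emit:
{"name": "servo_tool", "arguments": {
  "rows": [
    [[0.015,0.017,0.1],[0,0,0]],
    [[0,0,0.15],[0,0,0]],
    [[0,0,0.15],[0,0,0]],
    [[0,0,0.15],[0,0,0]],
    [[0,0,0.08],[0,0,0]],
    [[0,0,0],[0,0,0]]
  ]
}}

```text
time: 3.08
position: [626.6, 64.4, 95.2]
eef_rot: [3.142, -0.001, -3.141]
wrist_force: [0.4, -0.5, -0.5]
finger_gap: 51.2
```

Emit:
{"name": "servo_tool", "arguments": {
  "rows": [
    [[0,0,0],[0,0,0]],
    [[0,0,0],[0,0,0]],
    [[0,0,0],[0,0,0]],
    [[0,0,0],[0,0,0]],
    [[0,0,0],[0,0,0]]
  ],
  "jaw": -1,
  "force": 20
}}

```text
time: 3.7
position: [627.9, 63.8, 96.6]
eef_rot: [3.142, 0.001, -3.141]
wrist_force: [-1.0, 0.0, 5.5]
finger_gap: 21.4
```

```bash
cat > arc.py <<'E'
import numpy as np,sys,json
a0,step,n,R=map(float,sys.argv[1:5])
a=np.radians(a0+step*np.arange(n+1));c=np.c_[-R*np.cos(a),R*np.sin(a)]/120
r=np.diff(np.round(c-c[0],3),axis=0).round(3)
for i in range(0,int(n),8):print(a0+step*i,json.dumps([[[x+0.,y+0.,0],[0,0,0]] for x,y in r[i:i+8].tolist()]))
E
python3 arc.py 22.3 3 16 68; python3 arc.py 70.3 2 96 68
python3 -c "
from cell import monitor
s=monitor.sense();print(s['position'],s['wrist_force'],s['ft_torque'])"
```

```text
22.3 [[[0.012, 0.027, 0], [0, 0, 0]], [[0.013, 0.027, 0], [0, 0, 0]], [[0.015, 0.025, 0], [0, 0, 0]], [[0.016, 0.025, 0], [0, 0, 0]], [[0.018, 0.024, 0], [0, 0, 0]], [[0.018, 0.023, 0], [0, 0, 0]], [[0.02, 0.023, 0], [0, 0, 0]], [[0.021, 0.021, 0], [0, 0, 0]]]
46.3 [[[0.022, 0.02, 0], [0, 0, 0]], [[0.023, 0.018, 0], [0, 0, 0]], [[0.024, 0.018, 0], [0, 0, 0]], [[0.025, 0.016, 0], [0, 0, 0]], [[0.025, 0.015, 0], [0, 0, 0]], [[0.027, 0.014, 0], [0, 0, 0]], [[0.027, 0.012, 0], [0, 0, 0]], [[0.027, 0.01, 0], [0, 0, 0]]]
70.3 [[[0.019, 0.006, 0], [0, 0, 0]], [[0.019, 0.006, 0], [0, 0, 0]], [[0.019, 0.005, 0], [0, 0, 0]], [[0.019, 0.004, 0], [0, 0, 0]], [[0.02, 0.004, 0], [0, 0, 0]], [[0.019, 0.003, 0], [0, 0, 0]], [[0.02, 0.002, 0], [0, 0, 0]], [[0.019, 0.002, 0], [0, 0, 0]]]
86.3 [[[0.02, 0.001, 0], [0, 0, 0]], [[0.02, 0.0, 0], [0, 0, 0]], [[0.02, 0.0, 0], [0, 0, 0]], [[0.02, -0.001, 0], [0, 0, 0]], [[0.019, -0.002, 0], [0, 0, 0]], [[0.02, -0.003, 0], [0, 0, 0]], [[0.019, -0.003, 0], [0, 0, 0]], [[0.02, -0.004, 0], [0, 0, 0]]]
102.3 [[[0.019, -0.004, 0], [0, 0, 0]], [[0.019, -0.006, 0], [
[... 2086 characters left out ...]
15, -0.012, 0], [0, 0, 0]]]
230.3 [[[-0.015, -0.013, 0], [0, 0, 0]], [[-0.016, -0.012, 0], [0, 0, 0]], [[-0.017, -0.011, 0], [0, 0, 0]], [[-0.016, -0.011, 0], [0, 0, 0]], [[-0.017, -0.01, 0], [0, 0, 0]], [[-0.018, -0.009, 0], [0, 0, 0]], [[-0.017, -0.009, 0], [0, 0, 0]], [[-0.018, -0.008, 0], [0, 0, 0]]]
246.3 [[[-0.018, -0.008, 0], [0, 0, 0]], [[-0.019, -0.007, 0], [0, 0, 0]], [[-0.019, -0.006, 0], [0, 0, 0]], [[-0.019, -0.006, 0], [0, 0, 0]], [[-0.019, -0.005, 0], [0, 0, 0]], [[-0.019, -0.004, 0], [0, 0, 0]], [[-0.02, -0.004, 0], [0, 0, 0]], [[-0.019, -0.003, 0], [0, 0, 0]]]
[627.92359935  63.79043765  96.63556422] [-1.03583306  0.00848529  5.5174503 ] [-0.03524633  0.20276845  0.00472985]
```

Emit:
{"name": "servo_tool", "arguments": {
  "rows": [
    [[0.012,0.027,0],[0,0,0]],
    [[0.013,0.027,0],[0,0,0]],
    [[0.015,0.025,0],[0,0,0]],
    [[0.016,0.025,0],[0,0,0]],
    [[0.018,0.024,0],[0,0,0]],
    [[0.018,0.023,0],[0,0,0]],
    [[0.02,0.023,0],[0,0,0]],
    [[0.021,0.021,0],[0,0,0]]
  ]
}}

```text
time: 4.7
position: [611.5, 86.2, 96.6]
eef_rot: [-3.14, 0.001, 3.141]
wrist_force: [-3.3, -4.9, 8.3]
finger_gap: 21.4
```

```bash
cat > f.py <<'E'
import numpy as np
from cell import monitor
C=np.array([565.2,37.6]);s=monitor.sense();p=s["position"][:2]-C;a=np.arctan2(p[1],p[0]);F=s["wrist_force"]
print("t%.2f ang %.1f R %.1f  tang %.2f rad %.2f z %.2f gap %.1f"%(s["time"],np.degrees(a)%360,np.hypot(*p),F[:2]@[-np.sin(a),np.cos(a)],F[:2]@[np.cos(a),np.sin(a)],F[2],s["finger_gap"]),s["position"].round(1))
E
python3 f.py
```

```text
t4.70 ang 46.4 R 67.1  tang -1.00 rad -5.80 z 8.26 gap 21.4 [611.5  86.2  96.6]
```

Emit:
{"name": "servo_tool", "arguments": {
  "rows": [
    [[0.024,0.018,0],[0,0,0]],
    [[0.024,0.017,0],[0,0,0]],
    [[0.025,0.017,0],[0,0,0]],
    [[0.025,0.015,0],[0,0,0]],
    [[0.025,0.014,0],[0,0,0]],
    [[0.027,0.013,0],[0,0,0]],
    [[0.027,0.011,0],[0,0,0]],
    [[0.027,0.009,0],[0,0,0]]
  ]
}}

```text
time: 5.7
position: [587.6, 99.9, 96.7]
eef_rot: [-3.14, 0.002, 3.141]
wrist_force: [-0.4, -5.4, 6.9]
finger_gap: 21.1
```

```bash
python3 f.py
```

```text
t5.70 ang 70.2 R 66.2  tang -1.45 rad -5.23 z 6.90 gap 21.1 [587.6  99.9  96.7]
```

Emit:
{"name": "servo_tool", "arguments": {
  "rows": [
    [[0.019,0.005,0],[0,0,0]],
    [[0.019,0.005,0],[0,0,0]],
    [[0.019,0.004,0],[0,0,0]],
    [[0.019,0.003,0],[0,0,0]],
    [[0.02,0.003,0],[0,0,0]],
    [[0.019,0.003,0],[0,0,0]],
    [[0.02,0.002,0],[0,0,0]],
    [[0.019,0.001,0],[0,0,0]]
  ]
}}

```text
time: 6.7
position: [569.6, 103.2, 96.6]
eef_rot: [-3.14, 0.002, 3.141]
wrist_force: [1.0, -4.1, 5.2]
finger_gap: 21.2
```

```bash
python3 f.py
```

```text
t6.70 ang 86.2 R 65.7  tang -1.28 rad -4.01 z 5.18 gap 21.2 [569.6 103.2  96.6]
```

Emit:
{"name": "servo_tool", "arguments": {
  "rows": [
    [[0.02,0.001,0],[0,0,0]],
    [[0.02,0.0,0],[0,0,0]],
    [[0.02,0.0,0],[0,0,0]],
    [[0.02,-0.001,0],[0,0,0]],
    [[0.019,-0.002,0],[0,0,0]],
    [[0.02,-0.003,0],[0,0,0]],
    [[0.019,-0.003,0],[0,0,0]],
    [[0.02,-0.004,0],[0,0,0]]
  ]
}}

```text
time: 7.7
position: [550.9, 101.6, 96.6]
eef_rot: [-3.14, 0.003, 3.141]
wrist_force: [1.7, -5.6, 4.0]
finger_gap: 21.3
```

```bash
python3 f.py
```

```text
t7.70 ang 102.6 R 65.5  tang -0.41 rad -5.82 z 4.01 gap 21.3 [550.9 101.6  96.6]
```

Emit:
{"name": "servo_tool", "arguments": {
  "rows": [
    [[0.019,-0.005,0],[0,0,0]],
    [[0.019,-0.006,0],[0,0,0]],
    [[0.019,-0.006,0],[0,0,0]],
    [[0.019,-0.007,0],[0,0,0]],
    [[0.018,-0.007,0],[0,0,0]],
    [[0.018,-0.009,0],[0,0,0]],
    [[0.018,-0.009,0],[0,0,0]],
    [[0.018,-0.01,0],[0,0,0]]
  ]
}}

```text
time: 8.7
position: [533.4, 94.9, 96.7]
eef_rot: [-3.141, 0.003, 3.141]
wrist_force: [3.9, -3.9, 5.2]
finger_gap: 21.0
```

```bash
python3 f.py
```

```text
t8.70 ang 119.1 R 65.5  tang -1.46 rad -5.31 z 5.24 gap 21.0 [533.4  94.9  96.7]
```

Emit:
{"name": "servo_tool", "arguments": {
  "rows": [
    [[0.017,-0.009,0],[0,0,0]],
    [[0.017,-0.011,0],[0,0,0]],
    [[0.016,-0.01,0],[0,0,0]],
    [[0.016,-0.012,0],[0,0,0]],
    [[0.016,-0.012,0],[0,0,0]],
    [[0.016,-0.012,0],[0,0,0]],
    [[0.014,-0.013,0],[0,0,0]],
    [[0.015,-0.014,0],[0,0,0]]
  ]
}}

```text
time: 9.7
position: [518.5, 83.8, 96.6]
eef_rot: [-3.141, 0.004, 3.141]
wrist_force: [4.9, -3.0, 3.4]
finger_gap: 21.3
```

```bash
python3 f.py
```

```text
t9.70 ang 135.3 R 65.7  tang -1.32 rad -5.64 z 3.45 gap 21.3 [518.5  83.8  96.6]
```

Emit:
{"name": "servo_tool", "arguments": {
  "rows": [
    [[0.014,-0.014,0],[0,0,0]],
    [[0.013,-0.015,0],[0,0,0]],
    [[0.013,-0.015,0],[0,0,0]],
    [[0.012,-0.015,0],[0,0,0]],
    [[0.012,-0.016,0],[0,0,0]],
    [[0.011,-0.016,0],[0,0,0]],
    [[0.01,-0.017,0],[0,0,0]],
    [[0.009,-0.018,0],[0,0,0]]
  ]
}}

```text
time: 10.7
position: [507.1, 69.0, 96.7]
eef_rot: [-3.142, 0.004, -3.142]
wrist_force: [4.9, -1.5, 4.2]
finger_gap: 21.1
```

```bash
python3 f.py
```

```text
t10.70 ang 151.6 R 66.0  tang -1.04 rad -5.01 z 4.25 gap 21.1 [507.1  69.   96.7]
```

Emit:
{"name": "servo_tool", "arguments": {
  "rows": [
    [[0.009,-0.017,0],[0,0,0]],
    [[0.008,-0.018,0],[0,0,0]],
    [[0.008,-0.018,0],[0,0,0]],
    [[0.007,-0.018,0],[0,0,0]],
    [[0.007,-0.018,0],[0,0,0]],
    [[0.006,-0.019,0],[0,0,0]],
    [[0.005,-0.019,0],[0,0,0]],
    [[0.004,-0.019,0],[0,0,0]]
  ]
}}

```text
time: 11.7
position: [500.2, 51.8, 96.6]
eef_rot: [3.141, 0.003, -3.141]
wrist_force: [2.5, 0.7, 6.3]
finger_gap: 21.3
```

```bash
python3 f.py
```

```text
t11.70 ang 167.7 R 66.5  tang -1.27 rad -2.32 z 6.35 gap 21.3 [500.2  51.8  96.6]
```

Emit:
{"name": "servo_tool", "arguments": {
  "rows": [
    [[0.004,-0.02,0],[0,0,0]],
    [[0.004,-0.019,0],[0,0,0]],
    [[0.003,-0.02,0],[0,0,0]],
    [[0.002,-0.019,0],[0,0,0]],
    [[0.002,-0.02,0],[0,0,0]],
    [[0.0,-0.02,0],[0,0,0]],
    [[0.001,-0.019,0],[0,0,0]],
    [[-0.001,-0.02,0],[0,0,0]]
  ]
}}

```text
time: 12.7
position: [498.2, 33.2, 96.6]
eef_rot: [3.141, 0.003, -3.141]
wrist_force: [2.9, 1.4, 8.4]
finger_gap: 21.1
```

```bash
python3 f.py
```

```text
t12.70 ang 183.8 R 67.1  tang -1.25 rad -2.94 z 8.37 gap 21.1 [498.2  33.2  96.6]
```

Emit:
{"name": "servo_tool", "arguments": {
  "rows": [
    [[-0.001,-0.02,0],[0,0,0]],
    [[-0.002,-0.02,0],[0,0,0]],
    [[-0.002,-0.019,0],[0,0,0]],
    [[-0.003,-0.02,0],[0,0,0]],
    [[-0.004,-0.019,0],[0,0,0]],
    [[-0.005,-0.019,0],[0,0,0]],
    [[-0.005,-0.02,0],[0,0,0]],
    [[-0.006,-0.018,0],[0,0,0]]
  ]
}}

```text
time: 13.7
position: [501.3, 14.7, 96.6]
eef_rot: [3.14, 0.002, -3.141]
wrist_force: [2.2, 1.9, 8.7]
finger_gap: 21.3
```

```bash
python3 f.py
```

```text
t13.70 ang 199.8 R 67.9  tang -1.02 rad -2.70 z 8.66 gap 21.3 [501.3  14.7  96.6]
```

Emit:
{"name": "servo_tool", "arguments": {
  "rows": [
    [[-0.007,-0.019,0],[0,0,0]],
    [[-0.007,-0.019,0],[0,0,0]],
    [[-0.008,-0.018,0],[0,0,0]],
    [[-0.008,-0.018,0],[0,0,0]],
    [[-0.009,-0.017,0],[0,0,0]],
    [[-0.01,-0.017,0],[0,0,0]],
    [[-0.01,-0.017,0],[0,0,0]],
    [[-0.011,-0.017,0],[0,0,0]]
  ]
}}

```text
time: 14.7
position: [509.4, -2.3, 96.6]
eef_rot: [3.14, 0.002, -3.141]
wrist_force: [0.8, 2.1, 9.9]
finger_gap: 21.0
```

```bash
python3 f.py
```

```text
t14.70 ang 215.6 R 68.6  tang -1.22 rad -1.89 z 9.90 gap 21.0 [509.4  -2.3  96.6]
```

Emit:
{"name": "servo_tool", "arguments": {
  "rows": [
    [[-0.011,-0.016,0],[0,0,0]],
    [[-0.012,-0.016,0],[0,0,0]],
    [[-0.013,-0.015,0],[0,0,0]],
    [[-0.013,-0.015,0],[0,0,0]],
    [[-0.013,-0.014,0],[0,0,0]],
    [[-0.014,-0.014,0],[0,0,0]],
    [[-0.015,-0.014,0],[0,0,0]],
    [[-0.015,-0.012,0],[0,0,0]]
  ]
}}

```text
time: 15.7
position: [521.8, -16.3, 96.6]
eef_rot: [3.141, 0.001, -3.141]
wrist_force: [-1.4, 2.3, 11.3]
finger_gap: 21.2
```

```bash
python3 f.py; python3 - <<'E'
import numpy as np
P=np.array([[627.9,63.8],[611.5,86.2],[587.6,99.9],[569.6,103.2],[550.9,101.6],[533.4,94.9],[518.5,83.8],[507.1,69],[500.2,51.8],[498.2,33.2],[501.3,14.7]])
s=np.linalg.lstsq(np.c_[2*P,np.ones(len(P))],(P**2).sum(1),rcond=None)[0];print(s[:2],np.sqrt(s[2]+s[:2]@s[:2]))
E
```

```text
t15.70 ang 231.2 R 69.2  tang -2.54 rad -0.90 z 11.32 gap 21.2 [521.8 -16.3  96.6]
[566.20203843  35.28209321] 68.04925241072701
```

```bash
sed -i 's/565.2,37.6/566.2,35.3/' f.py; python3 f.py; sed 's/,8)/,2)/;s/i:i+8/i:i+2/' arc.py>arc2.py; python3 arc2.py 229.3 2 16 68
```

```text
t15.70 ang 229.3 R 68.1  tang -2.57 rad -0.81 z 11.32 gap 21.2 [521.8 -16.3  96.6]
229.3 [[[-0.015, -0.013, 0], [0, 0, 0]], [[-0.016, -0.012, 0], [0, 0, 0]]]
233.3 [[[-0.016, -0.011, 0], [0, 0, 0]], [[-0.016, -0.011, 0], [0, 0, 0]]]
237.3 [[[-0.017, -0.011, 0], [0, 0, 0]], [[-0.017, -0.009, 0], [0, 0, 0]]]
241.3 [[[-0.018, -0.01, 0], [0, 0, 0]], [[-0.018, -0.008, 0], [0, 0, 0]]]
245.3 [[[-0.018, -0.008, 0], [0, 0, 0]], [[-0.018, -0.007, 0], [0, 0, 0]]]
249.3 [[[-0.019, -0.007, 0], [0, 0, 0]], [[-0.019, -0.006, 0], [0, 0, 0]]]
253.3 [[[-0.019, -0.006, 0], [0, 0, 0]], [[-0.019, -0.004, 0], [0, 0, 0]]]
257.3 [[[-0.019, -0.004, 0], [0, 0, 0]], [[-0.02, -0.004, 0], [0, 0, 0]]]
```

Emit:
{"name": "servo_tool", "arguments": {
  "rows": [
    [[-0.015,-0.013,0],[0,0,0]],
    [[-0.016,-0.012,0],[0,0,0]]
  ]
}}

```text
time: 15.95
position: [525.6, -19.3, 96.6]
eef_rot: [3.141, 0.001, -3.141]
wrist_force: [-0.7, 1.2, 11.2]
finger_gap: 21.1
```

```bash
python3 f.py
```

```text
t15.95 ang 233.3 R 68.1  tang -1.31 rad -0.52 z 11.18 gap 21.1 [525.6 -19.3  96.6]
```

Emit:
{"name": "servo_tool", "arguments": {
  "rows": [
    [[-0.016,-0.011,0],[0,0,0]],
    [[-0.016,-0.011,0],[0,0,0]]
  ]
}}

```text
time: 16.2
position: [529.3, -22.0, 96.5]
eef_rot: [3.141, 0.001, -3.141]
wrist_force: [-0.5, 1.5, 11.4]
finger_gap: 20.8
```

```bash
python3 f.py
```

```text
t16.20 ang 237.2 R 68.1  tang -1.26 rad -1.02 z 11.44 gap 20.8 [529.3 -22.   96.5]
```

Emit:
{"name": "servo_tool", "arguments": {
  "rows": [
    [[-0.017,-0.011,0],[0,0,0]],
    [[-0.017,-0.009,0],[0,0,0]]
  ]
}}

```text
time: 16.45
position: [533.4, -24.4, 96.6]
eef_rot: [3.141, 0.001, -3.141]
wrist_force: [-1.0, 0.9, 10.9]
finger_gap: 20.9
```

```bash
python3 f.py
```

```text
t16.45 ang 241.2 R 68.1  tang -1.30 rad -0.35 z 10.94 gap 20.9 [533.4 -24.4  96.6]
```

```bash
python3 arc.py 241.2 -2.5 3 68; python3 arc2.py 233.7 -1.5 16 68
```

```text
241.2 [[[0.021, 0.012, 0], [0, 0, 0]], [[0.021, 0.014, 0], [0, 0, 0]], [[0.02, 0.014, 0], [0, 0, 0]]]
233.7 [[[0.012, 0.009, 0], [0, 0, 0]], [[0.011, 0.009, 0], [0, 0, 0]]]
230.7 [[[0.012, 0.01, 0], [0, 0, 0]], [[0.011, 0.01, 0], [0, 0, 0]]]
227.7 [[[0.011, 0.01, 0], [0, 0, 0]], [[0.01, 0.01, 0], [0, 0, 0]]]
224.7 [[[0.011, 0.011, 0], [0, 0, 0]], [[0.01, 0.011, 0], [0, 0, 0]]]
221.7 [[[0.009, 0.011, 0], [0, 0, 0]], [[0.01, 0.011, 0], [0, 0, 0]]]
218.7 [[[0.009, 0.012, 0], [0, 0, 0]], [[0.009, 0.012, 0], [0, 0, 0]]]
215.7 [[[0.008, 0.012, 0], [0, 0, 0]], [[0.008, 0.013, 0], [0, 0, 0]]]
212.7 [[[0.008, 0.012, 0], [0, 0, 0]], [[0.008, 0.013, 0], [0, 0, 0]]]
```

Emit:
{"name": "servo_tool", "arguments": {
  "rows": [
    [[0.021,0.012,0],[0,0,0]],
    [[0.021,0.014,0],[0,0,0]],
    [[0.02,0.014,0],[0,0,0]],
    [[0.012,0.009,0],[0,0,0]],
    [[0.011,0.009,0],[0,0,0]]
  ]
}}

```text
time: 17.08
position: [523.6, -17.8, 96.6]
eef_rot: [-3.142, 0.002, -3.141]
wrist_force: [0.5, -1.0, 9.4]
finger_gap: 21.5
```

```bash
python3 f.py
```

```text
t17.07 ang 231.2 R 68.1  tang 1.02 rad 0.50 z 9.42 gap 21.5 [523.6 -17.8  96.6]
```

Emit:
{"name": "servo_tool", "arguments": {
  "rows": [
    [[0.012,0.01,0],[0,0,0]],
    [[0.011,0.01,0],[0,0,0]]
  ]
}}

```text
time: 17.32
position: [520.8, -15.4, 96.6]
eef_rot: [-3.142, 0.002, -3.141]
wrist_force: [1.7, -1.6, 8.9]
finger_gap: 21.3
```

```bash
python3 f.py
```

```text
t17.32 ang 228.2 R 68.1  tang 2.30 rad 0.06 z 8.87 gap 21.3 [520.8 -15.4  96.6]
```

Emit:
{"name": "servo_tool", "arguments": {
  "rows": [
    [[0.011,0.01,0],[0,0,0]],
    [[0.01,0.01,0],[0,0,0]]
  ]
}}

```text
time: 17.58
position: [518.3, -13.0, 96.6]
eef_rot: [-3.142, 0.002, -3.141]
wrist_force: [0.6, -0.9, 9.1]
finger_gap: 21.3
```

```bash
python3 f.py
```

```text
t17.57 ang 225.2 R 68.1  tang 1.04 rad 0.22 z 9.14 gap 21.3 [518.3 -13.   96.6]
```

Emit:
{"name": "servo_tool", "arguments": {
  "rows": [
    [[0.011,0.011,0],[0,0,0]],
    [[0.01,0.011,0],[0,0,0]]
  ]
}}

```text
time: 17.82
position: [515.8, -10.4, 96.6]
eef_rot: [-3.142, 0.002, -3.141]
wrist_force: [0.4, -1.0, 8.3]
finger_gap: 21.3
```

```bash
python3 f.py
```

```text
t17.82 ang 222.2 R 68.0  tang 1.01 rad 0.35 z 8.28 gap 21.3 [515.8 -10.4  96.6]
```

Emit:
{"name": "servo_tool", "arguments": {
  "rows": [
    [[0.009,0.011,0],[0,0,0]],
    [[0.01,0.011,0],[0,0,0]]
  ]
}}

```text
time: 18.08
position: [513.5, -7.8, 96.6]
eef_rot: [-3.141, 0.002, -3.141]
wrist_force: [1.7, -0.9, 8.9]
finger_gap: 21.3
```

```bash
python3 f.py
```

```text
t18.07 ang 219.2 R 68.1  tang 1.71 rad -0.74 z 8.89 gap 21.3 [513.5  -7.8  96.6]
```

Emit:
{"name": "servo_tool", "arguments": {
  "rows": [
    [[0.009,0.012,0],[0,0,0]],
    [[0.009,0.012,0],[0,0,0]]
  ]
}}

```text
time: 18.32
position: [511.3, -4.9, 96.6]
eef_rot: [-3.141, 0.002, -3.141]
wrist_force: [0.8, -0.7, 9.1]
finger_gap: 21.2
```

```bash
python3 f.py
```

```text
t18.32 ang 216.2 R 68.0  tang 0.99 rad -0.22 z 9.11 gap 21.2 [511.3  -4.9  96.6]
```

Emit:
{"name": "servo_tool", "arguments": {
  "rows": [
    [[0.008,0.012,0],[0,0,0]],
    [[0.008,0.013,0],[0,0,0]]
  ]
}}

```text
time: 18.58
position: [509.3, -1.9, 96.6]
eef_rot: [-3.141, 0.002, -3.141]
wrist_force: [-0.4, -1.2, 10.1]
finger_gap: 21.1
```

```bash
python3 f.py
```

```text
t18.57 ang 213.2 R 68.0  tang 0.80 rad 1.01 z 10.11 gap 21.1 [509.3  -1.9  96.6]
```

Emit:
{"name": "servo_tool", "arguments": {
  "rows": [
    [[0.008,0.012,0],[0,0,0]],
    [[0.008,0.013,0],[0,0,0]]
  ]
}}

```text
time: 18.82
position: [507.4, 1.1, 96.6]
eef_rot: [-3.141, 0.002, -3.141]
wrist_force: [0.8, -1.4, 10.4]
finger_gap: 21.2
```

```bash
python3 f.py
```

```text
t18.82 ang 210.2 R 68.0  tang 1.60 rad 0.04 z 10.41 gap 21.2 [507.4   1.1  96.6]
```

The single 2.6 N reading was noise, because a second pass over the same place showed nothing. I'll go back forward and continue past 241°.

```bash
python3 arc.py 210.2 3.5 8 68; python3 arc2.py 238.2 2 20 68
```

```text
210.2 [[[-0.018, -0.029, 0], [0, 0, 0]], [[-0.02, -0.029, 0], [0, 0, 0]], [[-0.022, -0.026, 0], [0, 0, 0]], [[-0.024, -0.026, 0], [0, 0, 0]], [[-0.024, -0.024, 0], [0, 0, 0]], [[-0.027, -0.023, 0], [0, 0, 0]], [[-0.027, -0.02, 0], [0, 0, 0]], [[-0.029, -0.02, 0], [0, 0, 0]]]
238.2 [[[-0.017, -0.01, 0], [0, 0, 0]], [[-0.017, -0.01, 0], [0, 0, 0]]]
242.2 [[[-0.018, -0.009, 0], [0, 0, 0]], [[-0.018, -0.008, 0], [0, 0, 0]]]
246.2 [[[-0.018, -0.008, 0], [0, 0, 0]], [[-0.019, -0.007, 0], [0, 0, 0]]]
250.2 [[[-0.018, -0.006, 0], [0, 0, 0]], [[-0.019, -0.006, 0], [0, 0, 0]]]
254.2 [[[-0.019, -0.005, 0], [0, 0, 0]], [[-0.02, -0.004, 0], [0, 0, 0]]]
258.2 [[[-0.019, -0.004, 0], [0, 0, 0]], [[-0.02, -0.003, 0], [0, 0, 0]]]
262.2 [[[-0.019, -0.002, 0], [0, 0, 0]], [[-0.02, -0.002, 0], [0, 0, 0]]]
266.2 [[[-0.02, -0.001, 0], [0, 0, 0]], [[-0.02, 0.0, 0], [0, 0, 0]]]
270.2 [[[-0.019, 0.0, 0], [0, 0, 0]], [[-0.02, 0.001, 0], [0, 0, 0]]]
274.2 [[[-0.02, 0.002, 0], [0, 0, 0]], [[-0.019, 0.003, 0], [0, 0, 0]]]
```

Emit:
{"name": "servo_tool", "arguments": {
  "rows": [
    [[-0.018,-0.029,0],[0,0,0]],
    [[-0.02,-0.029,0],[0,0,0]],
    [[-0.022,-0.026,0],[0,0,0]],
    [[-0.024,-0.026,0],[0,0,0]],
    [[-0.024,-0.024,0],[0,0,0]],
    [[-0.027,-0.023,0],[0,0,0]],
    [[-0.027,-0.02,0],[0,0,0]],
    [[-0.029,-0.02,0],[0,0,0]]
  ]
}}

```text
time: 19.82
position: [529.9, -22.3, 96.6]
eef_rot: [3.141, 0.001, -3.141]
wrist_force: [-2.3, 0.1, 11.6]
finger_gap: 21.3
```

Emit:
{"name": "servo_tool", "arguments": {
  "rows": [
    [[-0.017,-0.01,0],[0,0,0]],
    [[-0.017,-0.01,0],[0,0,0]],
    [[-0.018,-0.009,0],[0,0,0]],
    [[-0.018,-0.008,0],[0,0,0]]
  ]
}}

```text
time: 20.32
position: [538.3, -26.8, 96.6]
eef_rot: [3.141, 0.001, -3.141]
wrist_force: [-1.2, -0.7, 11.2]
finger_gap: 21.1
```

```bash
python3 f.py
```

```text
t20.32 ang 245.8 R 68.1  tang -0.86 rad 1.10 z 11.23 gap 21.1 [538.3 -26.8  96.6]
```

Emit:
{"name": "servo_tool", "arguments": {
  "rows": [
    [[-0.018,-0.008,0],[0,0,0]],
    [[-0.019,-0.007,0],[0,0,0]]
  ]
}}

```text
time: 20.58
position: [542.7, -28.6, 96.6]
eef_rot: [3.141, 0.001, -3.141]
wrist_force: [-0.6, 1.0, 12.0]
finger_gap: 21.1
```

```bash
python3 f.py
```

```text
t20.57 ang 249.8 R 68.1  tang -0.89 rad -0.73 z 12.03 gap 21.1 [542.7 -28.6  96.6]
```

Emit:
{"name": "servo_tool", "arguments": {
  "rows": [
    [[-0.018,-0.006,0],[0,0,0]],
    [[-0.019,-0.006,0],[0,0,0]]
  ]
}}

```text
time: 20.82
position: [546.6, -29.9, 96.5]
eef_rot: [3.141, -0.0, -3.141]
wrist_force: [-4.7, 1.0, 13.5]
finger_gap: 21.0
```

```bash
python3 f.py
```

```text
t20.82 ang 253.2 R 68.1  tang -4.79 rad 0.45 z 13.45 gap 21.0 [546.6 -29.9  96.5]
```

Emit:
{"name": "servo_tool", "arguments": {
  "rows": [
    [[-0.019,-0.005,0],[0,0,0]],
    [[-0.02,-0.004,0],[0,0,0]]
  ]
}}

```text
time: 21.08
position: [550.3, -30.9, 96.5]
eef_rot: [3.141, -0.002, -3.141]
wrist_force: [-7.5, 0.5, 18.7]
finger_gap: 21.0
```

```bash
python3 f.py
```

```text
t21.07 ang 256.5 R 68.1  tang -7.43 rad 1.28 z 18.69 gap 21.0 [550.3 -30.9  96.5]
```

Emit:
{"name": "servo_tool", "arguments": {
  "rows": [
    [[-0.019,-0.004,0],[0,0,0]],
    [[-0.02,-0.003,0],[0,0,0]]
  ]
}}

```text
time: 21.32
position: [554.4, -31.8, 96.5]
eef_rot: [3.141, -0.003, -3.141]
wrist_force: [-10.8, -0.3, 18.8]
finger_gap: 21.6
```

```bash
python3 f.py
```

```text
t21.32 ang 260.0 R 68.1  tang -10.63 rad 2.17 z 18.82 gap 21.6 [554.4 -31.8  96.5]
```

Emit:
{"name": "servo_tool", "arguments": {
  "rows": [
    [[-0.019,-0.002,0],[0,0,0]],
    [[-0.01,-0.001,0],[0,0,0]]
  ]
}}

```text
time: 21.58
position: [557.9, -32.3, 96.5]
eef_rot: [3.142, -0.003, -3.141]
wrist_force: [-10.0, -1.2, 19.5]
finger_gap: 21.3
```

```bash
python3 f.py
```

```text
t21.57 ang 263.0 R 68.1  tang -9.77 rad 2.45 z 19.45 gap 21.3 [557.9 -32.3  96.5]
```

Emit:
{"name": "servo_tool", "arguments": {
  "rows": [
    [[-0.02,-0.002,0],[0,0,0]],
    [[-0.01,-0.001,0],[0,0,0]]
  ]
}}

```text
time: 21.82
position: [561.8, -32.6, 96.5]
eef_rot: [3.141, -0.002, -3.141]
wrist_force: [-8.6, 0.1, 17.6]
finger_gap: 21.0
```

```bash
python3 f.py
```

```text
t21.82 ang 266.3 R 68.1  tang -8.59 rad 0.46 z 17.56 gap 21.0 [561.8 -32.6  96.5]
```

Emit:
{"name": "servo_tool", "arguments": {
  "rows": [
    [[-0.015,-0.0,0],[0,0,0]],
    [[-0.015,0.0,0],[0,0,0]]
  ]
}}

```text
time: 22.08
position: [565.9, -32.8, 96.5]
eef_rot: [-3.141, -0.002, -3.141]
wrist_force: [-5.3, -0.9, 14.5]
finger_gap: 21.2
```

```bash
python3 f.py
```

```text
t22.07 ang 269.7 R 68.1  tang -5.34 rad 0.91 z 14.48 gap 21.2 [565.9 -32.8  96.5]
```

Emit:
{"name": "servo_tool", "arguments": {
  "rows": [
    [[-0.015,0.0,0],[0,0,0]],
    [[-0.015,0.001,0],[0,0,0]]
  ]
}}

```text
time: 22.32
position: [570.2, -32.7, 96.6]
eef_rot: [-3.142, -0.0, -3.141]
wrist_force: [-3.3, -0.1, 10.9]
finger_gap: 21.3
```

```bash
python3 f.py
```

```text
t22.32 ang 273.4 R 68.1  tang -3.33 rad -0.06 z 10.85 gap 21.3 [570.2 -32.7  96.6]
```

Emit:
{"name": "servo_tool", "arguments": {
  "rows": [
    [[-0.015,0.001,0],[0,0,0]],
    [[-0.015,0.002,0],[0,0,0]]
  ]
}}

```text
time: 22.58
position: [574.4, -32.3, 96.6]
eef_rot: [-3.142, 0.001, -3.141]
wrist_force: [-2.7, -0.9, 10.6]
finger_gap: 21.5
```

```bash
python3 f.py
```

```text
t22.57 ang 276.9 R 68.1  tang -2.74 rad 0.55 z 10.60 gap 21.5 [574.4 -32.3  96.6]
```

Emit:
{"name": "servo_tool", "arguments": {
  "rows": [
    [[0.015,-0.002,0],[0,0,0]],
    [[0.015,-0.001,0],[0,0,0]],
    [[0.015,-0.001,0],[0,0,0]]
  ]
}}

```text
time: 22.95
position: [570.1, -32.7, 96.6]
eef_rot: [3.141, 0.003, -3.141]
wrist_force: [4.9, 0.6, 5.4]
finger_gap: 21.1
```

```bash
python3 f.py
```

```text
t22.95 ang 273.3 R 68.1  tang 4.97 rad -0.28 z 5.35 gap 21.1 [570.1 -32.7  96.6]
```

Emit:
{"name": "servo_tool", "arguments": {
  "rows": [
    [[0.015,0.0,0],[0,0,0]],
    [[0.015,0.0,0],[0,0,0]]
  ]
}}

```text
time: 23.2
position: [567.3, -32.8, 96.7]
eef_rot: [3.141, 0.004, -3.141]
wrist_force: [6.7, 0.3, 3.7]
finger_gap: 21.0
```

```bash
python3 f.py
```

```text
t23.20 ang 270.9 R 68.1  tang 6.74 rad -0.22 z 3.70 gap 21.0 [567.3 -32.8  96.7]
```

Emit:
{"name": "servo_tool", "arguments": {
  "rows": [
    [[0.015,0.0,0],[0,0,0]],
    [[0.015,0.001,0],[0,0,0]]
  ]
}}

```text
time: 23.45
position: [564.2, -32.8, 96.7]
eef_rot: [3.142, 0.005, -3.141]
wrist_force: [9.5, -0.2, 1.3]
finger_gap: 21.2
```

```bash
python3 f.py
```

```text
t23.45 ang 268.3 R 68.1  tang 9.45 rad -0.09 z 1.28 gap 21.2 [564.2 -32.8  96.7]
```

Emit:
{"name": "servo_tool", "arguments": {
  "rows": [
    [[0.015,0.001,0],[0,0,0]],
    [[0.015,0.001,0],[0,0,0]]
  ]
}}

```text
time: 23.7
position: [560.8, -32.6, 96.7]
eef_rot: [-3.142, 0.006, -3.141]
wrist_force: [9.1, -0.3, 1.0]
finger_gap: 21.1
```

```bash
python3 f.py
```

```text
t23.70 ang 265.5 R 68.1  tang 9.13 rad -0.39 z 0.97 gap 21.1 [560.8 -32.6  96.7]
```

Emit:
{"name": "servo_tool", "arguments": {
  "rows": [
    [[0.015,0.002,0],[0,0,0]],
    [[0.015,0.002,0],[0,0,0]]
  ]
}}

```text
time: 23.95
position: [557.2, -32.2, 96.7]
eef_rot: [-3.141, 0.005, -3.141]
wrist_force: [9.7, -0.6, 0.9]
finger_gap: 21.2
```

```bash
python3 f.py
```

```text
t23.95 ang 262.4 R 68.1  tang 9.72 rad -0.68 z 0.90 gap 21.2 [557.2 -32.2  96.7]
```

Emit:
{"name": "servo_tool", "arguments": {
  "rows": [
    [[0.015,0.003,0],[0,0,0]],
    [[0.015,0.003,0],[0,0,0]]
  ]
}}

```text
time: 24.2
position: [553.2, -31.5, 96.7]
eef_rot: [-3.141, 0.005, -3.141]
wrist_force: [7.1, -2.4, 2.8]
finger_gap: 21.2
```

```bash
python3 f.py
```

```text
t24.20 ang 259.0 R 68.1  tang 7.41 rad 0.98 z 2.76 gap 21.2 [553.2 -31.5  96.7]
```

Emit:
{"name": "servo_tool", "arguments": {
  "rows": [
    [[0.015,0.003,0],[0,0,0]],
    [[0.015,0.004,0],[0,0,0]]
  ]
}}

```text
time: 24.45
position: [549.0, -30.6, 96.6]
eef_rot: [-3.141, 0.004, -3.141]
wrist_force: [3.9, -1.9, 5.5]
finger_gap: 20.8
```

```bash
python3 f.py
```

```text
t24.45 ang 255.4 R 68.1  tang 4.24 rad 0.86 z 5.51 gap 20.8 [549.  -30.6  96.6]
```

Emit:
{"name": "servo_tool", "arguments": {
  "rows": [
    [[0.015,0.004,0],[0,0,0]],
    [[0.015,0.005,0],[0,0,0]]
  ]
}}

```text
time: 24.7
position: [544.7, -29.3, 96.6]
eef_rot: [3.142, 0.002, -3.141]
wrist_force: [1.7, -0.7, 8.2]
finger_gap: 20.9
```

```bash
python3 f.py
```

```text
t24.70 ang 251.6 R 68.1  tang 1.83 rad 0.15 z 8.23 gap 20.9 [544.7 -29.3  96.6]
```

```bash
python3 - <<'E'
import numpy as np
from scipy.optimize import curve_fit
f=np.array([[241.2,1.3],[245.8,.86],[249.8,.89],[253.2,4.79],[256.5,7.43],[260,10.63],[263,9.77],[266.3,8.59],[269.7,5.34],[273.4,3.33],[276.9,2.74]])
b=np.array([[273.3,4.97],[270.9,6.74],[268.3,9.45],[265.5,9.13],[262.4,9.72],[259,7.41],[255.4,4.24],[251.6,1.83]])
def g(x,c,A,o,w):
    u=np.clip((x-c)/w,-1,1);return o+A*(.5+.5*np.cos(np.pi*u))
def g12(x,c,A,o):return g(x,c,A,o,12)
for d in(f,b):
    for h,p in((g12,[262,8,1]),(g,[262,8,1,14])):
        try:
            q,C=curve_fit(h,d[:,0],d[:,1],p);print(q.round(2),np.sqrt(np.diag(C)).round(2))
        except Exception as e:print(e)
E
```

```text
[261.8    8.78   2.15] [0.48 0.83 0.42]
[262.09   8.86   1.53  14.49] [0.42 0.66 0.46 1.17]
[264.79   7.24   3.05] [0.46 0.87 0.54]
[264.71   8.71   1.16  15.86] [0.29 1.18 1.26 2.04]
```

Forward and backward fits differ by 2.7°, which suggests the knob slips along the pads. I'll grip harder and repeat the pass both ways.

Emit:
{"name": "servo_tool", "arguments": {
  "rows": [
    [[0,0,0],[0,0,0]],
    [[-0.015,-0.004,0],[0,0,0]]
  ],
  "jaw": -1,
  "force": 70
}}

```text
time: 24.95
position: [545.4, -29.6, 96.7]
eef_rot: [3.141, 0.001, -3.141]
wrist_force: [-3.2, 0.4, 14.4]
finger_gap: 19.4
```

```bash
python3 f.py
```

```text
t24.95 ang 252.2 R 68.1  tang -3.18 rad 0.64 z 14.44 gap 19.4 [545.4 -29.6  96.7]
```

Emit:
{"name": "servo_tool", "arguments": {
  "rows": [
    [[-0.015,-0.004,0],[0,0,0]],
    [[-0.015,-0.004,0],[0,0,0]]
  ]
}}

```text
time: 25.2
position: [548.3, -30.4, 96.7]
eef_rot: [3.141, -0.001, -3.141]
wrist_force: [-6.7, 1.2, 17.1]
finger_gap: 20.1
```

```bash
python3 f.py
```

```text
t25.20 ang 254.7 R 68.1  tang -6.82 rad 0.65 z 17.11 gap 20.1 [548.3 -30.4  96.7]
```

Emit:
{"name": "servo_tool", "arguments": {
  "rows": [
    [[-0.015,-0.003,0],[0,0,0]],
    [[-0.015,-0.003,0],[0,0,0]]
  ]
}}

```text
time: 25.45
position: [551.2, -31.1, 96.7]
eef_rot: [3.141, -0.002, -3.141]
wrist_force: [-9.5, 0.7, 19.5]
finger_gap: 19.9
```

```bash
python3 f.py
```

```text
t25.45 ang 257.3 R 68.1  tang -9.42 rad 1.38 z 19.52 gap 19.9 [551.2 -31.1  96.7]
```

Emit:
{"name": "servo_tool", "arguments": {
  "rows": [
    [[-0.015,-0.003,0],[0,0,0]],
    [[-0.015,-0.002,0],[0,0,0]]
  ]
}}

```text
time: 25.7
position: [554.5, -31.8, 96.7]
eef_rot: [3.141, -0.003, -3.141]
wrist_force: [-9.7, 0.6, 20.7]
finger_gap: 20.2
```

```bash
python3 f.py
```

```text
t25.70 ang 260.1 R 68.1  tang -9.64 rad 1.09 z 20.68 gap 20.2 [554.5 -31.8  96.7]
```

Emit:
{"name": "servo_tool", "arguments": {
  "rows": [
    [[-0.015,-0.002,0],[0,0,0]],
    [[-0.015,-0.002,0],[0,0,0]]
  ]
}}

```text
time: 25.95
position: [558.1, -32.3, 96.7]
eef_rot: [3.141, -0.003, -3.141]
wrist_force: [-10.0, -0.5, 20.1]
finger_gap: 19.8
```

```bash
python3 f.py
```

```text
t25.95 ang 263.1 R 68.1  tang -9.87 rad 1.65 z 20.05 gap 19.8 [558.1 -32.3  96.7]
```

Emit:
{"name": "servo_tool", "arguments": {
  "rows": [
    [[-0.015,-0.001,0],[0,0,0]],
    [[-0.015,-0.001,0],[0,0,0]]
  ]
}}

```text
time: 26.2
position: [561.9, -32.7, 96.7]
eef_rot: [-3.142, -0.002, -3.141]
wrist_force: [-7.8, 0.1, 18.9]
finger_gap: 19.9
```

```bash
python3 f.py
```

```text
t26.20 ang 266.4 R 68.1  tang -7.78 rad 0.43 z 18.92 gap 19.9 [561.9 -32.7  96.7]
```

Emit:
{"name": "servo_tool", "arguments": {
  "rows": [
    [[-0.015,-0.001,0],[0,0,0]],
    [[-0.015,0.0,0],[0,0,0]]
  ]
}}

```text
time: 26.45
position: [566.1, -32.8, 96.7]
eef_rot: [3.142, -0.001, -3.141]
wrist_force: [-5.9, -0.9, 16.2]
finger_gap: 20.3
```

```bash
python3 f.py
```

```text
t26.45 ang 269.9 R 68.1  tang -5.91 rad 0.89 z 16.22 gap 20.3 [566.1 -32.8  96.7]
```

Emit:
{"name": "servo_tool", "arguments": {
  "rows": [
    [[-0.015,0.0,0],[0,0,0]],
    [[-0.015,0.0,0],[0,0,0]]
  ]
}}

```text
time: 26.7
position: [570.4, -32.7, 96.7]
eef_rot: [3.141, 0.0, -3.141]
wrist_force: [-2.4, 1.2, 14.0]
finger_gap: 20.1
```

```bash
python3 f.py
```

```text
t26.70 ang 273.5 R 68.1  tang -2.33 rad -1.38 z 13.98 gap 20.1 [570.4 -32.7  96.7]
```

Emit:
{"name": "servo_tool", "arguments": {
  "rows": [
    [[-0.015,0.001,0],[0,0,0]],
    [[-0.015,0.001,0],[0,0,0]]
  ]
}}

```text
time: 26.95
position: [574.5, -32.3, 96.7]
eef_rot: [3.141, 0.001, -3.141]
wrist_force: [-1.5, 1.0, 12.1]
finger_gap: 20.0
```

```bash
python3 f.py
```

```text
t26.95 ang 277.0 R 68.2  tang -1.33 rad -1.17 z 12.05 gap 20.0 [574.5 -32.3  96.7]
```

Emit:
{"name": "servo_tool", "arguments": {
  "rows": [
    [[0.015,-0.002,0],[0,0,0]],
    [[0.015,-0.001,0],[0,0,0]],
    [[0.015,-0.001,0],[0,0,0]]
  ]
}}

```text
time: 27.32
position: [570.2, -32.7, 96.8]
eef_rot: [3.141, 0.003, -3.141]
wrist_force: [5.0, 1.0, 6.7]
finger_gap: 20.0
```

```bash
python3 f.py
```

```text
t27.32 ang 273.4 R 68.1  tang 5.09 rad -0.73 z 6.70 gap 20.0 [570.2 -32.7  96.8]
```

Emit:
{"name": "servo_tool", "arguments": {
  "rows": [
    [[0.015,0.0,0],[0,0,0]],
    [[0.015,0.0,0],[0,0,0]]
  ]
}}

```text
time: 27.58
position: [567.4, -32.8, 96.8]
eef_rot: [3.141, 0.005, -3.141]
wrist_force: [6.6, 1.4, 5.2]
finger_gap: 19.5
```

```bash
python3 f.py
```

```text
t27.57 ang 271.0 R 68.2  tang 6.63 rad -1.26 z 5.21 gap 19.5 [567.4 -32.8  96.8]
```

Emit:
{"name": "servo_tool", "arguments": {
  "rows": [
    [[0.015,0.0,0],[0,0,0]],
    [[0.015,0.001,0],[0,0,0]]
  ]
}}

```text
time: 27.82
position: [564.3, -32.8, 96.9]
eef_rot: [3.141, 0.005, -3.141]
wrist_force: [8.8, 0.6, 2.1]
finger_gap: 19.6
```

```bash
python3 f.py
```

```text
t27.82 ang 268.4 R 68.1  tang 8.75 rad -0.84 z 2.08 gap 19.6 [564.3 -32.8  96.9]
```

Emit:
{"name": "servo_tool", "arguments": {
  "rows": [
    [[0.015,0.001,0],[0,0,0]],
    [[0.015,0.001,0],[0,0,0]]
  ]
}}

```text
time: 28.08
position: [561.0, -32.7, 96.9]
eef_rot: [3.141, 0.006, -3.141]
wrist_force: [9.7, 1.1, 1.5]
finger_gap: 19.6
```

```bash
python3 f.py
```

```text
t28.07 ang 265.6 R 68.2  tang 9.56 rad -1.85 z 1.51 gap 19.6 [561.  -32.7  96.9]
```

Emit:
{"name": "servo_tool", "arguments": {
  "rows": [
    [[0.015,0.002,0],[0,0,0]],
    [[0.015,0.002,0],[0,0,0]]
  ]
}}

```text
time: 28.32
position: [557.4, -32.3, 96.9]
eef_rot: [3.141, 0.006, -3.141]
wrist_force: [9.5, 1.7, 2.9]
finger_gap: 19.8
```

```bash
python3 f.py
```

```text
t28.32 ang 262.5 R 68.2  tang 9.16 rad -2.96 z 2.87 gap 19.8 [557.4 -32.3  96.9]
```

Emit:
{"name": "servo_tool", "arguments": {
  "rows": [
    [[0.015,0.003,0],[0,0,0]],
    [[0.015,0.003,0],[0,0,0]]
  ]
}}

```text
time: 28.58
position: [553.5, -31.6, 96.8]
eef_rot: [3.141, 0.005, -3.141]
wrist_force: [7.6, 0.5, 3.7]
finger_gap: 20.1
```

```bash
python3 f.py
```

```text
t28.57 ang 259.2 R 68.1  tang 7.41 rad -1.88 z 3.72 gap 20.1 [553.5 -31.6  96.8]
```

Emit:
{"name": "servo_tool", "arguments": {
  "rows": [
    [[0.015,0.003,0],[0,0,0]],
    [[0.015,0.004,0],[0,0,0]]
  ]
}}

```text
time: 28.82
position: [549.3, -30.7, 96.8]
eef_rot: [3.141, 0.004, -3.141]
wrist_force: [4.2, 0.2, 7.1]
finger_gap: 19.9
```

```bash
python3 f.py
```

```text
t28.82 ang 255.6 R 68.2  tang 4.03 rad -1.29 z 7.09 gap 19.9 [549.3 -30.7  96.8]
```

Emit:
{"name": "servo_tool", "arguments": {
  "rows": [
    [[0.015,0.004,0],[0,0,0]],
    [[0.015,0.005,0],[0,0,0]]
  ]
}}

```text
time: 29.08
position: [545.0, -29.5, 96.8]
eef_rot: [3.141, 0.003, -3.141]
wrist_force: [1.8, 0.1, 8.9]
finger_gap: 20.2
```

```bash
python3 f.py
```

```text
t29.07 ang 251.8 R 68.2  tang 1.65 rad -0.69 z 8.89 gap 20.2 [545.  -29.5  96.8]
```

The loop repeats exactly at 70 N, so it isn't slip. The mean of both directions (262.0 and 264.7) puts the tight spot at about 263.3°. I'll approach it forward and then unload the hand.

```bash
python3 arc.py 251.6 2.1 6 68
```

```text
251.6 [[[-0.02, -0.006, 0], [0, 0, 0]], [[-0.02, -0.006, 0], [0, 0, 0]], [[-0.02, -0.004, 0], [0, 0, 0]], [[-0.02, -0.004, 0], [0, 0, 0]], [[-0.021, -0.004, 0], [0, 0, 0]], [[-0.021, -0.002, 0], [0, 0, 0]]]
```

Emit:
{"name": "servo_tool", "arguments": {
  "rows": [
    [[-0.02,-0.006,0],[0,0,0]],
    [[-0.02,-0.006,0],[0,0,0]],
    [[-0.02,-0.004,0],[0,0,0]],
    [[-0.02,-0.004,0],[0,0,0]],
    [[-0.021,-0.004,0],[0,0,0]],
    [[-0.02,-0.002,0],[0,0,0]],
    [[0,0,0],[0,0,0]]
  ]
}}

```text
time: 29.95
position: [557.3, -32.2, 96.7]
eef_rot: [3.141, -0.001, -3.141]
wrist_force: [-6.0, 1.4, 17.7]
finger_gap: 19.8
```

```bash
python3 f.py
```

```text
t29.95 ang 262.5 R 68.1  tang -6.17 rad -0.64 z 17.68 gap 19.8 [557.3 -32.2  96.7]
```

Emit:
{"name": "servo_tool", "arguments": {
  "rows": [
    [[-0.012,-0.001,0],[0,0,0]],
    [[0.0,0,0],[0,0,0]]
  ]
}}

```text
time: 30.2
position: [558.4, -32.4, 96.7]
eef_rot: [3.141, -0.001, -3.141]
wrist_force: [-6.7, 1.7, 17.4]
finger_gap: 19.9
```

```bash
python3 f.py
```

```text
t30.20 ang 263.4 R 68.1  tang -6.80 rad -0.93 z 17.36 gap 19.9 [558.4 -32.4  96.7]
```

Emit:
{"name": "servo_tool", "arguments": {
  "rows": [
    [[0.008,0.001,0],[0,0,0]],
    [[0.0,0,0],[0,0,0]]
  ]
}}

```text
time: 30.45
position: [558.4, -32.4, 96.7]
eef_rot: [3.141, 0.0, -3.141]
wrist_force: [-2.6, 1.5, 14.4]
finger_gap: 20.2
```

```bash
python3 f.py
```

```text
t30.45 ang 263.4 R 68.1  tang -2.78 rad -1.15 z 14.42 gap 20.2 [558.4 -32.4  96.7]
```

Emit:
{"name": "servo_tool", "arguments": {
  "rows": [
    [[0.005,0.0,0],[0,0,0]],
    [[0.0,0,0],[0,0,0]]
  ]
}}

```text
time: 30.7
position: [558.3, -32.4, 96.8]
eef_rot: [3.141, 0.001, -3.141]
wrist_force: [-2.1, 1.3, 11.7]
finger_gap: 19.7
```

```bash
python3 f.py
```

```text
t30.70 ang 263.3 R 68.1  tang -2.22 rad -1.00 z 11.74 gap 19.7 [558.3 -32.4  96.8]
```

Emit:
{"name": "servo_tool", "arguments": {
  "rows": [
    [[0,0,0],[0,0,0]],
    [[0,0,0],[0,0,0]],
    [[0,0,0],[0,0,0]]
  ],
  "jaw": 0.2
}}

```text
time: 31.08
position: [557.6, -32.7, 95.3]
eef_rot: [3.141, -0.001, -3.141]
wrist_force: [0.3, -1.3, -0.6]
finger_gap: 51.4
```

```bash
python3 f.py
```

```text
t31.07 ang 262.8 R 68.5  tang 0.50 rad 1.27 z -0.57 gap 51.4 [557.6 -32.7  95.3]
```

Emit:
{"name": "servo_tool", "arguments": {
  "rows": [
    [[0,0,-0.1],[0,0,0]],
    [[0,0,-0.2],[0,0,0]],
    [[0,0,-0.2],[0,0,0]],
    [[0,0,-0.2],[0,0,0]]
  ]
}}

```text
time: 31.58
position: [558.1, -32.8, 181.3]
eef_rot: [-3.142, 0.001, -3.141]
wrist_force: [0.2, -0.6, 0.8]
finger_gap: 51.1
```

```bash
python3 f.py
```

```text
t31.57 ang 263.2 R 68.6  tang 0.25 rad 0.54 z 0.78 gap 51.1 [558.1 -32.8 181.3]
```

Emit:
{"name": "servo_tool", "arguments": {
  "rows": [
    [[0.05,0.2,0],[0,0,0]],
    [[0.06,0.4,0],[0,0,0]],
    [[0.06,0.42,0],[0,0,0]],
    [[0.06,0.42,0],[0,0,0]],
    [[0.06,0.42,0],[0,0,0]],
    [[0.06,0.42,0.1],[0,0,0]],
    [[0.06,0.4,0.1],[0,0,0]],
    [[0.035,0.23,0.1],[0,0,0]]
  ]
}}

```text
time: 32.58
position: [504.1, 318.7, 144.1]
eef_rot: [3.141, 0.001, -3.14]
wrist_force: [0.3, -0.2, 1.0]
finger_gap: 51.4
```

Emit:
{"name": "servo_tool", "arguments": {
  "rows": [
    [[0,0.01,0.1],[0,0,0]],
    [[0,0,0],[0,0,0]]
  ]
}}

```text
time: 32.83
position: [504.1, 316.8, 131.2]
eef_rot: [-3.141, -0.001, -3.141]
wrist_force: [-0.3, -0.5, 0.4]
finger_gap: 51.2
```

```bash
python3 - <<'E'
from h import *
from cell import monitor,vision
s=monitor.sense();print(s["position"],s["eef_rot"])
d=vision.snapshot("wrist");pickle.dump((s,d),open("pics/w2.pkl","wb"))
t=vision.snapshot("top");pickle.dump(t,open("pics/top1.pkl","wb"))
a=d["pixels"][...,::-1];b=cv2.resize(t["pixels"][150:270,250:360,::-1],None,fx=2.5,fy=2.5)
o=np.zeros((480,800,3),np.uint8);a=cv2.resize(a,(520,390));o[:390,:520]=a;o[:300,522:797]=b;cv2.imwrite("pics/m.png",o)
E
```

```text
[504.05072819 316.84039047 131.16066332] [-3.14057377e+00 -1.41912840e-03 -3.14134477e+00]
```

View pics/m.png

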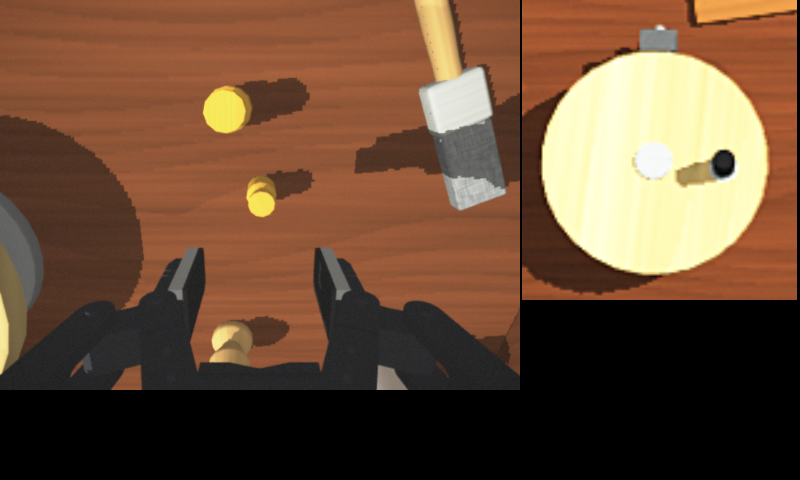

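Wrist view: the small weight's head is at (322,251) full-res, centred between the fingers, with the big weight well clear at (280,134). Top view: the knob is on the right side of the platter at (331,215).

```bash
python3 - <<'E'
from h import *
s,d=pickle.load(open("pics/w2.pkl","rb"));t=pickle.load(open("pics/top1.pkl","rb"))
print("weight",wz(s,d,(261.5*640/520,204*640/520),42).round(1))
k=onz(t,(250+202/2.5-.3,150+162/2.5-.3),130);print("knob",k, np.degrees(np.arctan2(k[1]-37.6,k[0]-565.2))%360)
k=onz(t,(250+131.5/2.5-.3,150+161/2.5-.3),85);print("hub",k)
E
```

```text
weight [504.2 319.6  42. ]
knob [554.48206322 -30.39029884 130.        ] 261.04165860896455
hub [564.57173494  37.40938473  85.        ]
```

Emit:
{"name": "servo_tool", "arguments": {
  "rows": [
    [[0,0.012,0.15],[0,0,0]],
    [[0,0,0.2],[0,0,0]],
    [[0,0,0.2],[0,0,0]],
    [[0,0,0.2],[0,0,0]],
    [[0,0,0.15],[0,0,0]],
    [[0,0,0.1],[0,0,0]],
    [[0,0,0.04],[0,0,0]],
    [[0,0,0],[0,0,0]]
  ]
}}

```text
time: 33.92
position: [504.9, 318.9, 7.2]
eef_rot: [3.141, 0.0, 3.141]
wrist_force: [0.3, 0.7, -1.0]
finger_gap: 51.2
```

Emit:
{"name": "servo_tool", "arguments": {
  "rows": [
    [[0,0,0],[0,0,0]],
    [[0,0,0],[0,0,0]],
    [[0,0,0],[0,0,0]],
    [[0,0,0],[0,0,0]],
    [[0,0,0],[0,0,0]]
  ],
  "jaw": -1,
  "force": 30
}}

```text
time: 34.55
position: [505.0, 319.2, 7.7]
eef_rot: [3.141, 0.001, -3.141]
wrist_force: [-1.7, -0.2, 6.0]
finger_gap: 22.5
```

Emit:
{"name": "servo_tool", "arguments": {
  "rows": [
    [[0,0,-0.08],[0,0,0]],
    [[0,0,-0.2],[0,0,0]],
    [[0,0,-0.25],[0,0,0]],
    [[-0.05,-0.1,-0.25],[0,0,0]],
    [[-0.15,-0.29,-0.24],[0,0,0]],
    [[-0.18,-0.33,0],[0,0,0]],
    [[-0.18,-0.33,0],[0,0,0]],
    [[-0.18,-0.34,0],[0,0,0]]
  ]
}}

```text
time: 35.55
position: [593.9, 151.0, 129.9]
eef_rot: [3.141, 0.0, -3.141]
wrist_force: [-0.1, 0.5, -0.3]
finger_gap: 22.4
```

Emit:
{"name": "servo_tool", "arguments": {
  "rows": [
    [[-0.18,-0.34,0],[0,0,0]],
    [[-0.18,-0.34,0],[0,0,0]],
    [[-0.1,-0.2,0],[0,0,0]],
    [[-0.075,-0.12,0],[0,0,0]],
    [[0,0,0],[0,0,0]]
  ]
}}

```text
time: 36.17
position: [657.8, 32.1, 129.2]
eef_rot: [3.141, -0.0, 3.141]
wrist_force: [0.4, 0.2, -1.3]
finger_gap: 22.2
```

```bash
python3 - <<'E'
from h import *
from cell import monitor,vision
s=monitor.sense();print(s["time"],s["position"],s["eef_rot"],s["wrist_force"],s["finger_gap"])
d=vision.snapshot("wrist");pickle.dump((s,d),open("pics/w3.pkl","wb"))
cv2.imwrite("pics/w3.png",d["pixels"][...,::-1])
E
```

```text
36.175 [657.78847708  32.12251219 129.24037552] [ 3.14134562e+00 -1.47881314e-04  3.14115290e+00] [ 0.37868305  0.22944241 -1.32466014] 22.20554565943257
```

View pics/w3.png

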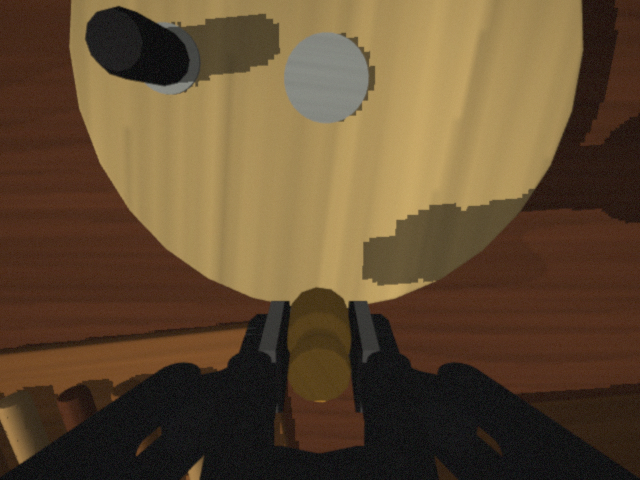

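Wrist view: weight held upright between the pads at about (320,345), hub at (327,77), knob top at (115,39) about 90° from the shoe. The shoe itself is hidden by the hand.

```bash
python3 - <<'E'
from h import *
s,d=pickle.load(open("pics/w3.pkl","rb"))
h=wz(s,d,(327,77),85);k=wz(s,d,(115,39),130);print("hub",h,"knob",k,np.degrees(np.arctan2(*(k-h)[1::-1]))%360, np.hypot(*(k-h)[:2]))
print("knob foot",wz(s,d,(173,60),83))
# rim: front edge pixel at column 250 and 400, radius check
for p in((250,303),(400,301),(110,165),(560,165)):
    r=wz(s,d,p,82);print(r.round(1),np.hypot(*(r-h)[:2]))
print("weight head",wz(s,d,(320,372),129.2-7.7+42))
E
```

```text
hub [565.55320333  36.62225324  85.        ] knob [558.13405853 -30.27448487 130.        ] 263.67150589907243 67.30688879235908
knob foot [558.69449651 -28.19296282  83.        ]
[671.6  -1.7  82. ] 112.80757555301733
[670.6  74.2  82. ] 111.58143495521745
[602.5 -61.9  82. ] 105.24416106169697
[602.7 143.1  82. ] 112.78034580073685
weight head [655.36566234  33.35151085 163.5       ]
```

Emit:
{"name": "servo_tool", "arguments": {
  "rows": [
    [[-0.008,0.004,0.06],[0,0,0]],
    [[0,0,0.1],[0,0,0]],
    [[0,0,0.08],[0,0,0]],
    [[0,0,0.04],[0,0,0]],
    [[0,0,0.02],[0,0,0]],
    [[0,0,0],[0,0,0]]
  ]
}}

```text
time: 36.98
position: [658.6, 32.7, 93.3]
eef_rot: [-3.142, 0.0, -3.141]
wrist_force: [0.5, 0.1, -0.3]
finger_gap: 22.2
```

Emit:
{"name": "servo_tool", "arguments": {
  "rows": [
    [[0,0,0.005],[0,0,0]],
    [[0,0,0.005],[0,0,0]],
    [[0,0,0],[0,0,0]]
  ]
}}

```text
time: 37.35
position: [658.6, 32.7, 92.2]
eef_rot: [-3.142, 0.0, -3.141]
wrist_force: [0.3, 0.1, -1.0]
finger_gap: 22.7
```

Emit:
{"name": "servo_tool", "arguments": {
  "rows": [
    [[0,0,0.004],[0,0,0]],
    [[0,0,0.004],[0,0,0]],
    [[0,0,0],[0,0,0]]
  ]
}}

```text
time: 37.72
position: [658.5, 32.7, 91.1]
eef_rot: [-3.142, -0.0, -3.141]
wrist_force: [-0.1, -0.3, -1.0]
finger_gap: 22.7
```

Emit:
{"name": "servo_tool", "arguments": {
  "rows": [
    [[0,0,0.004],[0,0,0]],
    [[0,0,0.004],[0,0,0]],
    [[0,0,0],[0,0,0]]
  ]
}}

```text
time: 38.1
position: [658.6, 32.7, 90.1]
eef_rot: [-3.142, -0.0, -3.141]
wrist_force: [-0.5, -0.0, -1.0]
finger_gap: 22.5
```

Emit:
{"name": "servo_tool", "arguments": {
  "rows": [
    [[0,0,0.004],[0,0,0]],
    [[0,0,0],[0,0,0]]
  ]
}}

```text
time: 38.35
position: [658.6, 32.7, 89.8]
eef_rot: [-3.142, 0.0, -3.141]
wrist_force: [0.6, -0.4, -0.1]
finger_gap: 22.3
```

Emit:
{"name": "servo_tool", "arguments": {
  "rows": [
    [[0,0,0.004],[0,0,0]],
    [[0,0,0],[0,0,0]]
  ]
}}

```text
time: 38.6
position: [658.7, 32.7, 89.7]
eef_rot: [-3.142, 0.0, -3.141]
wrist_force: [-1.3, 0.1, 4.5]
finger_gap: 22.1
```

Emit:
{"name": "servo_tool", "arguments": {
  "rows": [
    [[0,0,0.002],[0,0,0]],
    [[0,0,0],[0,0,0]]
  ]
}}

```text
time: 38.85
position: [658.7, 32.7, 89.7]
eef_rot: [-3.141, 0.001, -3.141]
wrist_force: [-3.3, -0.9, 6.5]
finger_gap: 22.3
```

Contact at z = 89.7, as predicted. Releasing.

Emit:
{"name": "servo_tool", "arguments": {
  "rows": [
    [[0,0,0],[0,0,0]],
    [[0,0,0],[0,0,0]],
    [[0,0,0],[0,0,0]],
    [[0,0,0],[0,0,0]]
  ],
  "jaw": 0.2
}}

```text
time: 39.35
position: [658.5, 32.7, 88.8]
eef_rot: [3.142, -0.0, -3.141]
wrist_force: [0.5, -0.1, -0.0]
finger_gap: 51.2
```

Emit:
{"name": "servo_tool", "arguments": {
  "rows": [
    [[0,0,-0.05],[0,0,0]],
    [[0,0,-0.15],[0,0,0]],
    [[0,0,-0.2],[0,0,0]],
    [[0,0,-0.2],[0,0,0]],
    [[0.1,0.2,-0.1],[0,0,0]],
    [[0.2,0.35,0],[0,0,0]],
    [[0.2,0.35,0],[0,0,0]],
    [[0.2,0.35,0],[0,0,0]]
  ]
}}

```text
time: 40.35
position: [572.7, 184.8, 173.1]
eef_rot: [3.141, -0.0, -3.141]
wrist_force: [0.8, 1.4, 0.2]
finger_gap: 51.2
```

Emit:
{"name": "servo_tool", "arguments": {
  "rows": [
    [[0.3,0.3,0],[0,0,0]],
    [[0.3,0.3,0],[0,0,0]],
    [[0,0,0],[0,0,0]]
  ]
}}

```text
time: 40.72
position: [499.0, 257.5, 173.2]
eef_rot: [3.141, -0.001, -3.137]
wrist_force: [0.9, -0.3, -0.4]
finger_gap: 51.2
```

```bash
python3 - <<'E'
from h import *
from cell import monitor,vision
print(monitor.sense()["time"])
t=vision.snapshot("top");S=vision.snapshot("side");pickle.dump((t,S),open("pics/fin.pkl","wb"))
a=cv2.resize(t["pixels"][150:270,250:360,::-1],None,fx=4,fy=4,interpolation=cv2.INTER_CUBIC);b=cv2.resize(S["pixels"][215:335,225:345,::-1],None,fx=3,fy=3)
o=np.zeros((480,800,3),np.uint8);o[:,:440]=a;o[:360,440:]=b;cv2.imwrite("pics/fin.png",o)
E
```

```text
40.725
```

View pics/fin.png

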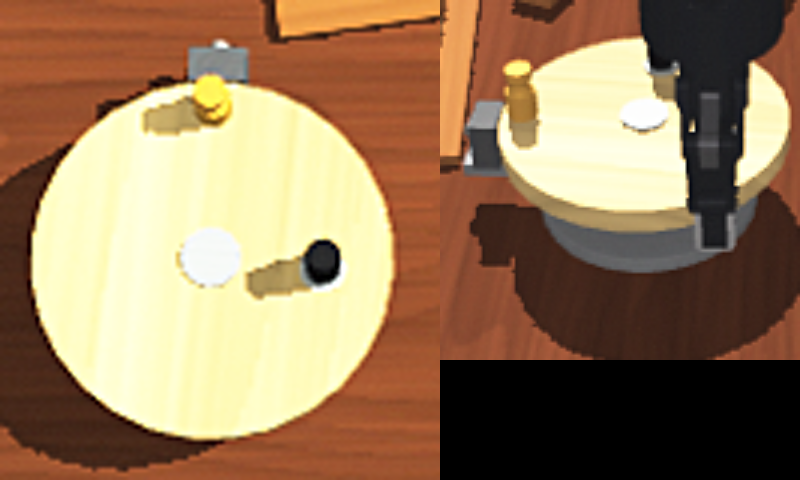

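The weight stands upright on the rim at crop (212,91), in front of the shoe at (218,64). The knob is at (323,260).

```bash
python3 - <<'E'
from h import *
t,S=pickle.load(open("pics/fin.pkl","rb"))
f=lambda u,v,z:onz(t,(250+u/4-.4,150+v/4-.4),z)
w=f(212,91,124);h=f(211,257,85);k=f(323,260,130);sh=f(218,64,80)
P=np.array([f(u,v,82) for u,v in((31,260),(393,260),(211,438),(120,105),(300,104))])
s=np.linalg.lstsq(np.c_[2*P[:,:2],np.ones(5)],(P[:,:2]**2).sum(1),rcond=None)[0];print("rim c",s[:2],np.sqrt(s[2]+s[:2]@s[:2]))
print("w",w,"hub",h,"knob",k,"shoe",sh)
c=(h[:2]+s[:2])/2
for n,p in(("w",w),("shoe",sh),("knob",k)):v=p[:2]-c;print(n,np.hypot(*v),np.degrees(np.arctan2(v[1],v[0])))
q=onz(S,(225+(518-440)/3-.3,215+68/3-.3),124);print("side w",q); q=onz(S,(225+(644-440)/3-.3,215+114/3-.3),85);print("side hub",q)
E
```

```text
rim c [565.65056321  37.43696993] 109.89310405049858
w [657.42257325  33.64785196 124.        ] hub [565.1832248   37.28321668  85.        ] knob [554.2535939  -30.04007127 130.        ] shoe [686.66813149  32.25120402  80.        ]
w 92.08053947030854 -2.3105144840190732
shoe 121.35882061961867 -2.412715618440293
knob 68.31838298720221 -99.40436469440156
side w [658.03203878  33.42417787 124.        ]
side hub [566.18885006  37.32118399  85.        ]
```

```bash
python3 -c "
from cell import bot
print(bot.close_job())"
```

```text
the job is handed in; nothing more can be done
None
```

I found the platter's tight spot, left the platter standing there with the hand off, then stood the small brass weight on the rim in front of the shoe. The job is handed in at about 41 s of the 64 s allowed.

- **Tight spot:** The drag peaks at about 9–10 N against an even 1 N elsewhere. The peak read at a knob heading of 262.0° turning one way and 264.7° turning back. Two passes each way at different grip forces showed the same gap, so I took it as not slip but never explained it. I left the platter at the mean, 263.3°, so it may be off by a degree or so.
- **Forces:** The drag never read above about 11 N while turning. Up to about 21 N of downward load built up on the knob during the passes.
- **Weight placing:** The last top picture shows it upright, 92.1 mm from the axis (92 mm wanted). Its direction is −2.3° against −2.4° for the middle of the shoe. The side picture agrees to within 1 mm.
- **Platter not disturbed:** The knob measured the same before and after placing, to about 0.5 mm.
- **Checks that disagreed:**
  - The wrist camera put the knob at 263.7°, but the top camera read about 261°, which is within its 2 mm calibration.
  - The axis from the knob's circle was about 2 mm off the cameras' axis, so I aimed the weight from the camera measurements.
- **Bystanders:** The arm went near none of the other things and read no unexpected contact, but I did not re-measure each of them at the end.

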